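Prop the fold-down tray and tip the nuts into it

TASK

Get the fold-down blue tray ready to use: push the orange folding prop leg round until it rests against its stop under the tray, and only then pour all seven brass nuts from the mug into the tray. Stand the mug upright back on its cork mat, and leave the other things on the bench and ledge where they are.

Things in the scene. Friction and masses are not known exactly. Their poses are not given: they have to be found in the camera images.
- ledge: Narrow oak ledge standing on the bench, fixed: board 90 deep (x), 360 long (y), top 110 mm above the bench. Origin on the bench plane under the middle of its front edge; its own -x points out of the front (towards the robot), +y along the ledge. A yellow patch box (57 x 87, 32 tall) is fixed on top, centre 55 behind the front edge and 20 to +y; a small black bike hook sticks out 20 in front of the edge at y -130.
- tray (a joint): Drop angle of the blue fold-down tray hinged on the ledge's front edge: 0 = level, up to 0.5 rad drooping. A weak spring holds it level only while it is empty; the weight of a few nuts makes it droop and spill unless the prop leg is under it.
- tray_in (a point): Centre of the blue tray's inner floor. The open tray is 116 (x) by 156 (y), walls 4 thick, 36 tall outside, inner floor 79 mm and rim 111 mm above the bench when level; axes as the ledge; its front wall is 120 mm in front of the ledge's edge.
- prop_leg (a joint): Angle of the orange folding prop leg (gate leg) about its vertical hinge, counter-clockwise from above: 0 = folded along the ledge's +y direction, pi/2 = straight out from the ledge front, 2.0 rad = hard stop, under the tray. Slight friction (about 0.5 N at the post): it stays where it is left.
- leg_pivot (a point): Point on the leg's hinge axis, 80 mm above the bench, 12 mm in front of the ledge edge and 100 mm to the ledge's +y, just beside the tray.
- post (a point): Point on the axis of the leg's upright orange post, 80 mm above the bench. The post is 18 mm in diameter, stands 170 mm from the hinge axis and reaches from 4 to 105 mm above the bench; a bar 14 wide, 51 to 74 mm above the bench, joins it to the hinge.
- mat: Fixed round cork mat, 116 mm across, 4 thick; origin at the centre of its underside, on the bench.
- mug_center (a point): Centre (41 mm above its foot, on its axis) of the white ceramic mug, 82 tall, outside diameter 50 at the foot widening evenly to 66 at the rim, wall 3.5, about 200 g, standing on the cork mat; z up its axis. Its small handle sticks out to the mug's own +y, to 54 mm from the axis, between 20 and 66 mm above the foot. It holds the seven nuts in its lower half.
- canister_c (a point): Stainless screw-top canister, 54 dia, 95 tall, loose on the ledge's -y end; point half-way up. Bystander.
- spacers_c (a point): Blue headset spacer stack, 34 dia, 35 tall, loose on the ledge's +y end; point half-way up. Bystander.
- lube_c (a point): Black chain-lube bottle with red cap, 44 dia, 115 tall, loose on the bench; point half-way up. Bystander.
- bell_c (a point): Brass bicycle bell, 60 dia, 44 tall, loose on the bench; point half-way up. Bystander.
- caliper_c (a point): Black plastic caliper lying on the bench, 160 long along its x, 9 thick, jaws to 43 mm on its +y side near its +x end; point at its middle. Bystander.
- nut0_center (a point): Centre of brass sleeve nut, 15 mm dia, 13 long, about 18 g; one of seven alike, at first in the mug.
- nut1_center (a point): Another such nut, its centre.
- nut2_center (a point): Another such nut, its centre.
- nut3_center (a point): Another such nut, its centre.
- nut4_center (a point): Another such nut, its centre.
- nut5_center (a point): Another such nut, its centre.
- nut6_center (a point): Another such nut, its centre.
Things that resemble listed ones, but are neither listed nor needed, are in the scene too. Of the things like the part that bears mug_center, leave any that is black, purple or red; of the rest the smaller one is meant.

How it is judged:
By the outcome, as a careful person would: the job done as asked, in the order asked, and still so for the second after the job is handed in, with the robot touching nothing.
It also fails if it takes over 72 s, if anything falls off the work surface, if the arm or the gripper's body presses on something with over 40 N, if the wrist force passes 120 N, or if a joint passes its speed limit or range.

ROBOT

A 6-joint arm with a two-finger parallel gripper is mounted at the origin on the work surface. World frame = base frame: x ahead of the robot, y to its left, z up, the work surface at z = 0. Lengths are in m, angles in degrees, forces in N, time in s.
With the tool pointing down it reaches from about 0.2 to 0.875 m from the base axis. Payload 3.4 kg.
Tool frame: the origin (TCP) lies at the very end of the fingers, on their centre line; the grasp point (between the pads) lies 19 mm behind it; y points along the fingers, x is the direction in which the jaws open and shut, and the axes are right-handed (so a half turn about y gives the same grasp; the last joint's range is limited). The gripper opens to 94 mm and grips with 3 to 60 N. Pads are 16 mm wide; open, the fingers measure 119 mm over their backs; the gripper's body (75 mm by 177 mm) begins 78 mm behind the grasp point.
Start: joints at [63.598, 15.808, 86.224, -0, 77.962, -6.933], TCP at [0.192, 0.542, 0.205] pointing down, gripper open.
Joint ranges: [-165.64, 165.64], [-43.16, 119.46], [12.63, 154.43], [-67.54, 247.53], [6.08, 155.33], [-154.97, 154.97]. Speed limits (degrees/s): [147.25, 147.25, 180, 180, 180, 180].

INTERFACE

Orientations are given as [roll, pitch, yaw] about the fixed x, y, z axes, in that order (R = Rz(yaw) Ry(pitch) Rx(roll)).
In Python, from station import bot gives the robot as it stands.
- The arm moves only by the tool move_arm, never from a script. Its argument "plan" is a list of rows, each an object with "slide": the shift along the tool's x, y, z in mm, a list of three; "dr": the turn, a rotation vector about the tool's x, y, z in rad, a list of three; "grip": the opening in per cent of the stroke, from 0 (shut) to 100 (fully open). In form: [{"slide": [x, y, z], "dr": [rx, ry, rz], "grip": grip}, ...]. A call has 1 to 20 rows; each row is the pose to reach, as a shift and turn from the pose commanded when the call began, along the tool's axes at that moment; what a row does not reach only later rows make up. A row lasts 1/12 s, in which the tool goes at most 41.7 mm and 7.16 degrees, less where a joint would pass 70% of its speed; a pose out of reach is approached as far as the arm can. A call with a gripper value outside its range is refused whole. The fingers move at their own pace and stop on an object; "force" is the grip in N (left out, the last holds). Time passes only in rows, so rows that repeat a pose let the fingers close. It gives the time, the measured TCP pose, the force and the opening at its end, in the units of the state.
- bot.get_obs(): the state, without advancing time (a new reading comes with each control period).
- bot.capture(name): name is "side" or "top"; returns (picture, depth): 384x512x3 uint8, blue, green, red; 384x512 float32, m along the optical axis (not along the pixel's ray), 0 where there is no reading.
- bot.get_calibration(name): a dict with "vfov" (degrees; the focal length in pixels is half the picture's height over the tangent of half this angle, whatever the lens; pixels are square), "cx", "cy" (the principal point, pixels), "dist" ([k1, k2, p1, p2, k3] as OpenCV has them; the pictures are not rectified), "eye" and "attitude" of the camera in the world. Camera axes: x right, y down, z forward; pixel columns grow to the right and rows downward; lengths in m; the calibration is good to about 2 mm. A picture is of the moment at which its call begins. get_calibration takes no time and is no camera call.
- bot.close_job(): hands the job in, once; it reports no verdict.
The state is a dict: "t": time; "q": joint angles; "joint_vel": joint speeds; "effort": joint torques, N m; "ee_pos": TCP position; "orientation": TCP orientation; "ft_force": force on the tool from outside, world axes, zero at the start; "ft_torque": the same for the moment, N m; "gripper_width": finger opening in m.
Only numpy, scipy, OpenCV 4.12 (cv2) and the standard library are available. Lean on these libraries where they do the work, as an engineer would, in place of code of your own. Each camera call takes 0.05 s, during which the arm holds its last target.

## Working session

There is one attempt and no reset: what is moved stays moved. The work goes in short steps, Python scripts to look and compute and a tool call to move; the robot and the scene stay as the last step left them, time stands still between calls to the robot, and variables do not carry over. Pictures are saved under pics/ and viewed, and the job is handed in when it is done.

Besides the shell and the picture viewer there is one more tool, called after "Request:" by a JSON object that holds its "api" and its "payload", one argument or row to a line. move_arm: Moves the arm, as the interface text tells. Its arguments: {"type":"object","properties":{"plan":{"type":"array"},"force":{"type":"number"}},"required":["plan"]}

```bash
mkdir -p pics; ls
python3 - <<'E'
from station import bot
import cv2
o=bot.get_obs(); print(o)
for n in ("side","top"):
    print(n,bot.get_calibration(n))
    im,d=bot.capture(n); cv2.imwrite(f"pics/{n}0.png",im); 
    import numpy as np; np.save(f"{n}0_d.npy",d)
E
```

```text
pics
{'t': 0.0, 'q': array([ 6.35993983e+01,  1.58482442e+01,  8.62929670e+01, -2.33390181e-03,
        7.79608428e+01, -6.93072214e+00]), 'joint_vel': array([-0.07770449,  0.00425091,  0.08683828,  0.09256111,  0.09362145,
       -0.04735691]), 'effort': array([-1.40337866e-03, -4.04580331e+01, -2.37225634e+01,  7.01814727e-02,
        3.44308291e-02, -8.65901961e-05]), 'ee_pos': array([0.1914092 , 0.54162591, 0.20461421]), 'orientation': array([-89.98995024,   0.10158365,  70.53061822]), 'ft_force': array([-0.44767083,  0.39323078,  0.30719914]), 'ft_torque': array([ 0.04977467, -0.0285268 , -0.00559746]), 'gripper_width': 0.09371930889613356}
side {'vfov': 49.27865416526173, 'cx': 252.13555261183149, 'cy': 188.60504479045548, 'dist': array([-0.09877661,  0.        ,  0.        ,  0.        ,  0.        ]), 'eye': array([0.40519073, 0.79597696, 0.91921005]), 'attitude': array([-137.10687207,   -1.10065159, -171.91288197])}
top {'vfov': 46.07284486984672, 'cx': 253.13096763748646, 'cy': 193.20417241809176, 'dist': array([-0.02225649,  0.        ,  0.        ,  0.        ,  0.        ]), 'eye': array([0.26760443, 0.03873497, 1.30621889]), 'attitude': array([-169.90006439,   -0.89677919,  -89.05760184])}
```

View pics/side0.png

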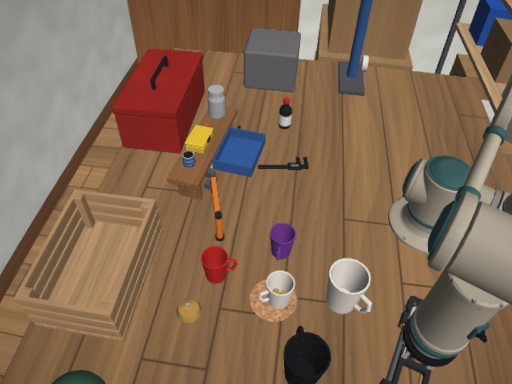

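View pics/top0.png

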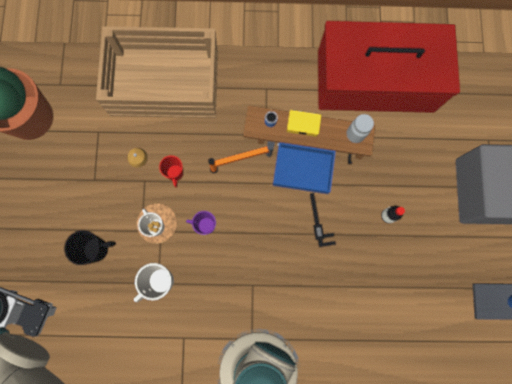

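In the side view the mug candidates are: small white on the cork mat (280,290), large white (348,287), purple (282,240), red (215,263) and black (305,357). I choose the small white mug on the mat because it holds the brass nuts. The orange leg runs from (211,178) to its post at (219,237), and the tray is at (240,152). Next: close crops and measurement.

```bash
cat > h.py <<'E'
import numpy as np, cv2
from scipy.spatial.transform import Rotation as R
from station import bot
def cam(n):
    c=bot.get_calibration(n); f=192/np.tan(np.radians(c['vfov']/2))
    K=np.array([[f,0,c['cx']],[0,f,c['cy']],[0,0,1]]); 
    return K,np.array(c['dist']),np.array(c['eye']),R.from_euler('xyz',c['attitude'],degrees=True).as_matrix()
def rays(n,uv):
    K,D,e,M=cam(n); p=cv2.undistortPoints(np.array(uv,float).reshape(-1,1,2),K,D).reshape(-1,2)
    return e,np.c_[p,np.ones(len(p))]@M.T
def cloud(n,d):
    h,w=d.shape; vv,uu=np.mgrid[:h,:w]; e,r=rays(n,np.c_[uu.ravel(),vv.ravel()])
    P=e+r*d.ravel()[:,None]; P[d.ravel()==0]=np.nan; return P.reshape(h,w,3)
def proj(n,P):
    K,D,e,M=cam(n); P=np.atleast_2d(P); 
    return cv2.projectPoints(P@M-e@M,np.zeros(3),np.zeros(3),K,D)[0].reshape(-1,2)
def onz(n,uv,z):
    e,r=rays(n,uv); return e+r*((z-e[2])/r[:,2])[:,None]
def tri(us,ut):
    A=np.zeros((3,3));b=np.zeros(3);L=[]
    for n,u in (('side',us),('top',ut)):
        e,r=rays(n,[u]); r=r[0]/np.linalg.norm(r[0]); Q=np.eye(3)-np.outer(r,r); A+=Q;b+=Q@e;L.append((e,r))
    x=np.linalg.solve(A,b); return x,[np.linalg.norm(np.cross(x-e,r)) for e,r in L]
E
python3 - <<'E'
from h import *
s=cv2.imread('pics/side0.png');t=cv2.imread('pics/top0.png')
ds=np.load('side0_d.npy');dt=np.load('top0_d.npy')
for n,d,pts in (('side',ds,[(100,345),(380,200),(280,275),(240,150),(218,237),(199,138),(290,312)]),('top',dt,[(250,300),(300,165),(304,123),(153,222),(212,162),(170,235)])):
    P=cloud(n,d)
    for u,v in pts: print(n,(u,v),P[v,u].round(4))
def crop(im,x0,y0,x1,y1,k,name): cv2.imwrite(name,cv2.resize(im[y0:y1,x0:x1],None,fx=k,fy=k,interpolation=cv2.INTER_CUBIC))
crop(s,160,80,320,200,5,'pics/c1.png'); crop(s,190,170,350,320,4,'pics/c2.png'); crop(t,120,100,390,260,2.9,'pics/c3.png')
E
```

```text
side (100, 345) [ 7.795e-01  4.791e-01 -6.000e-04]
side (380, 200) [ 0.1249 -0.069  -0.0025]
side (280, 275) [0.397  0.2761 0.0719]
side (240, 150) [ 0.5575 -0.1317  0.0773]
side (218, 237) [0.5716 0.1487 0.0128]
side (199, 138) [ 0.67   -0.0939  0.1406]
side (290, 312) [0.3628 0.3308 0.0022]
top (250, 300) [ 0.1942  0.0259 -0.0004]
top (300, 165) [ 0.5701 -0.1071  0.0754]
top (304, 123) [ 0.6705 -0.1103  0.1422]
top (153, 222) [0.4083 0.3072 0.018 ]
top (212, 162) [0.5668 0.1374 0.1032]
top (170, 235) [3.735e-01 2.599e-01 3.000e-04]
```

View pics/c1.png

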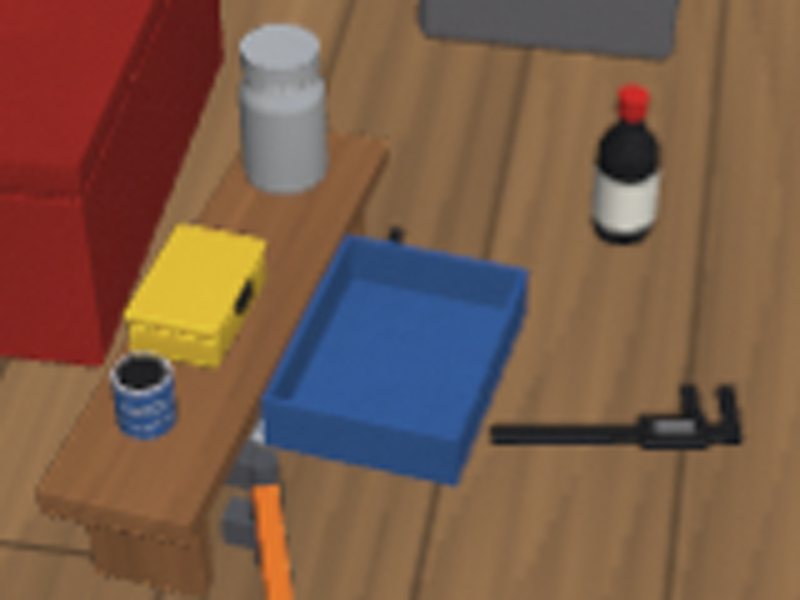

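View pics/c2.png

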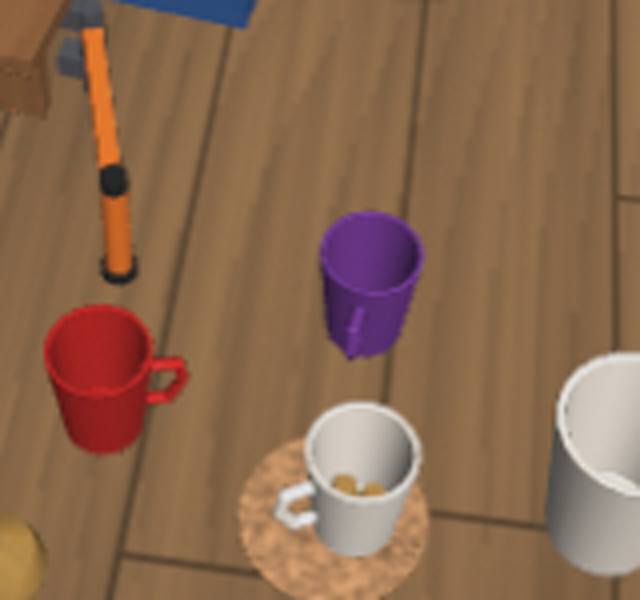

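View pics/c3.png

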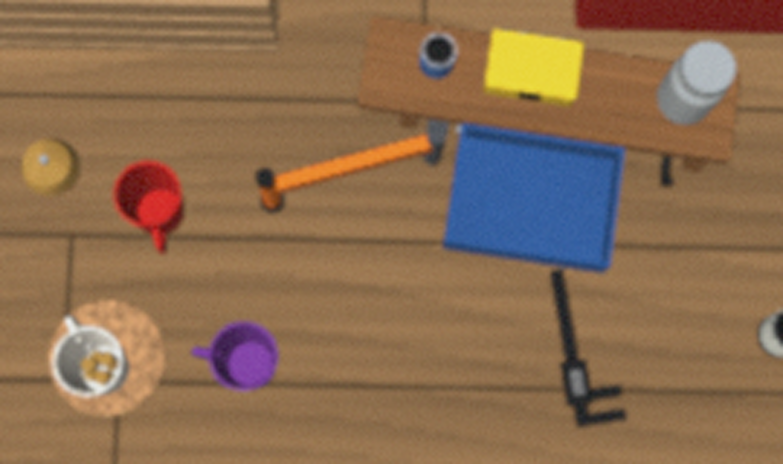

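The crops confirm the small white mug on the cork, with brass nuts inside and its handle pointing left in the side view. The leg's post top has a black cap at about (218,215) in the side view and (211,161) in the top view. Now I'll fit all of these metrically.

Run:
```python
from h import *
from scipy.optimize import least_squares
ims={n:cv2.imread(f'pics/{n}0.png') for n in('side','top')}
Ps={n:cloud(n,np.load(f'{n}0_d.npy')) for n in ims}
for n in ims:
    P=Ps[n]; hsv=cv2.cvtColor(ims[n],cv2.COLOR_BGR2HSV); x,y,z=P[...,0],P[...,1],P[...,2]
    # ledge top
    m=(z>.10)&(z<.12)&(hsv[...,0]<20)&(x>.5)&(x<.8)&(y>-.35)&(y<.12)
    q=P[m]; r=cv2.minAreaRect(q[:,:2].astype(np.float32)); print(n,'ledge',len(q),q[:,2].mean().round(4),cv2.boxPoints(r).round(4).tolist(),np.round(r[1],4))
    b=(hsv[...,0]>100)&(hsv[...,0]<120)&(hsv[...,1]>150)&(x>.4)&(x<.7)&(y<.03)&(y>-.25)
    q=P[b&(z>.1)]; r=cv2.minAreaRect(q[:,:2].astype(np.float32)); print(n,'trayrim',len(q),np.median(q[:,2]).round(4),cv2.boxPoints(r).round(4).tolist(),np.round(r[1],4))
    q=P[b&(z<.09)&(z>.06)]; print('floor',q[:,2].mean().round(4),np.round(q.mean(0),4))
    o=(hsv[...,0]>5)&(hsv[...,0]<18)&(hsv[...,1]>200)&(hsv[...,2]>120)
    o&=(x>.45)&(x<.7)&(y>-.03)&(y<.2)
    q=P[o&(z>.06)&(z<.085)]; print('bar',len(q),q.mean(0).round(4)); l=cv2.fitLine(q[:,:2].astype(np.float32),cv2.DIST_HUBER,0,.01,.01).ravel(); print(' bar line',l.round(4))
    k=(hsv[...,2]<70)&(z>.09)&(z<.12)&(x>.5)&(x<.62)&(y>.08)&(y<.2); q=P[k]; print('cap',len(q),q.mean(0).round(4), np.argwhere(k).mean(0)[::-1].round(1))
    w=(x>.33)&(x<.47)&(y>.2)&(y<.4)&(hsv[...,1]<60)&(z>.02)
    q=P[w]; print('mug',len(q),q[:,2].max().round(4)); 
    rim=q[q[:,2]>.081]
    f=lambda p:np.hypot(rim[:,0]-p[0],rim[:,1]-p[1])-p[2]
    s=least_squares(f,[.4,.3,.03],loss='soft_l1',f_scale=.002); print(' rim',len(rim),s.x.round(4),np.abs(s.fun).mean().round(4),rim[:,2].mean().round(4))
    c=(z<.02)&(z>-.01)&(hsv[...,0]<25)&(x>.3)&(x<.5)&(y>.15)&(y<.42)&(hsv[...,2]>175); q=P[c]
    if len(q)>5: print(' cork',len(q),cv2.minEnclosingCircle(q[:,:2].astype(np.float32)))
```

```text
side ledge 1778 0.1081 [[0.5322999954223633, -0.2994000017642975], [0.7602999806404114, -0.34860000014305115], [0.839900016784668, 0.02070000022649765], [0.6118999719619751, 0.0697999969124794]] [0.3777 0.2332]
side trayrim 351 0.1065 [[0.4871000051498413, -0.1835000067949295], [0.6685000061988831, -0.20800000429153442], [0.6959999799728394, -0.00419999985024333], [0.5145999789237976, 0.0203000009059906]] [0.2056 0.183 ]
floor 0.0786 [ 0.5596 -0.1228  0.0786]
bar 157 [0.5925 0.0695 0.0714]
 bar line [ 0.2895 -0.9572  0.5925  0.0695]
cap 41 [0.5693 0.1447 0.1014] [217.7 215. ]
mug 776 0.0873
 rim 126 [0.3947 0.3035 0.03  ] 0.001 0.0836
 cork 717 ((0.39891165494918823, 0.2877752184867859), 0.07267076522111893)
top ledge 2994 0.1094 [[0.5023999810218811, -0.3001999855041504], [0.7616999745368958, -0.3495999872684479], [0.8325999975204468, 0.022099999710917473], [0.573199987411499, 0.07159999758005142]] [0.3785 0.264 ]
top trayrim 247 0.1092 [[0.48829999566078186, -0.18170000612735748], [0.6032000184059143, -0.19740000367164612], [0.6237999796867371, -0.04690000042319298], [0.508899986743927, -0.031199999153614044]] [0.1519 0.116 ]
floor 0.0787 [ 0.5612 -0.1179  0.0787]
bar 171 [0.5917 0.0616 0.0724]
 bar line [ 0.301  -0.9536  0.5932  0.0552]
cap 22 [0.5689 0.1399 0.1049] [211.1 161.1]
mug 338 0.0898
 rim 97 [0.3945 0.3006 0.0309] 0.0018 0.0848
 cork 705 ((0.407859742641449, 0.30195215344429016), 0.05893231928348541)
```

Run:
```python
from h import *
ims={n:cv2.imread(f'pics/{n}0.png') for n in('side','top')}
Ps={n:cloud(n,np.load(f'{n}0_d.npy')) for n in ims}
# objects: cluster of height>0.02 points, both views merged, per seed
allP=np.vstack([Ps[n].reshape(-1,3) for n in Ps]); allP=allP[np.isfinite(allP).all(1)]
seeds={'bigwhite':(.25,.28,.08),'purple':(.42,.2,.06),'red':(.55,.25,.05),'black':(.33,.45,.08),'bell':(.57,.32,.05),'lube':(.45,-.33,.06)}
for k,(x,y,r) in seeds.items():
    q=allP[(np.hypot(allP[:,0]-x,allP[:,1]-y)<r)&(allP[:,2]>.015)]
    print(k,len(q),np.percentile(q,[2,50,98],axis=0).round(3).tolist())
# caliper
n='top';z=Ps[n][...,2];h=cv2.cvtColor(ims[n],cv2.COLOR_BGR2HSV)
m=(h[...,2]<70)&(Ps[n][...,0]<.5)&(Ps[n][...,0]>.25)&(Ps[n][...,1]>-.25)&(Ps[n][...,1]<-.05); q=Ps[n][m]; print('cal',len(q),q.min(0).round(3),q.max(0).round(3), q[q[:,0].argmax()].round(3))
# ledge model overlay, fit
a0=np.array([.6175,-.1227,np.radians(-7.8)])
def W(p,L): c,s=np.cos(p[2]),np.sin(p[2]); L=np.atleast_2d(np.array(L,float)); return np.c_[p[0]+c*L[:,0]-s*L[:,1],p[1]+s*L[:,0]+c*L[:,1],L[:,2]]
parts=[[(-.12,-.078,.111),(-.004,-.078,.111),(-.004,.078,.111),(-.12,.078,.111)],[(0,-.18,.11),(.09,-.18,.11),(.09,.18,.11),(0,.18,.11)],[(.0265,-.0235,.142),(.0835,-.0235,.142),(.0835,.0635,.142),(.0265,.0635,.142)]]
for n in ims:
    im=cv2.resize(ims[n],None,fx=4,fy=4,interpolation=cv2.INTER_CUBIC)
    for c,L in zip([(0,255,0),(255,0,255),(0,0,255)],parts):
        uv=(proj(n,W(a0,L))+.5)*4-.5; cv2.polylines(im,[np.round(uv).astype(int)],True,c,1)
    im=im[320:800,600:1300] if n=='side' else im[400:800,920:1560]
    cv2.imwrite(f'pics/ov_{n}.png',im)
```

```text
bigwhite 2596 [[0.197, 0.238, 0.019], [0.238, 0.292, 0.083], [0.286, 0.329, 0.118]]
purple 586 [[0.374, 0.142, 0.017], [0.409, 0.181, 0.059], [0.432, 0.209, 0.083]]
red 1176 [[0.51, 0.225, 0.018], [0.557, 0.249, 0.057], [0.586, 0.287, 0.082]]
black 2684 [[0.287, 0.408, 0.018], [0.329, 0.459, 0.086], [0.369, 0.516, 0.117]]
bell 559 [[0.541, 0.272, 0.016], [0.574, 0.286, 0.035], [0.607, 0.367, 0.081]]
lube 573 [[0.42, -0.381, 0.018], [0.439, -0.36, 0.071], [0.459, -0.35, 0.115]]
cal 260 [ 0.349 -0.214 -0.002] [ 0.5   -0.147  0.014] [ 0.5   -0.153  0.011]
```

View pics/ov_side.png

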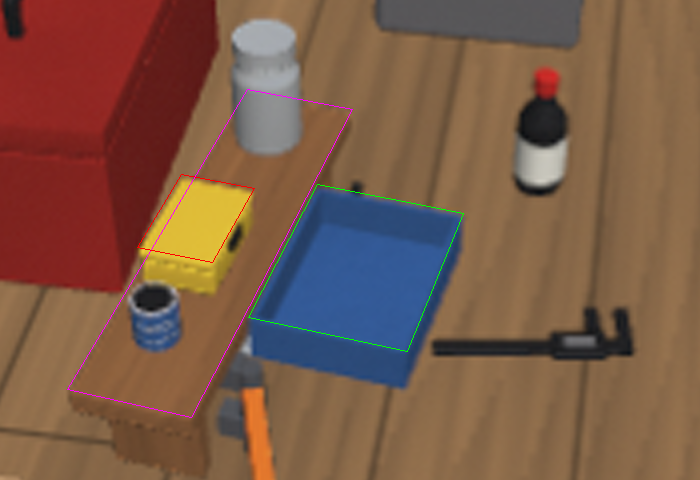

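View pics/ov_top.png

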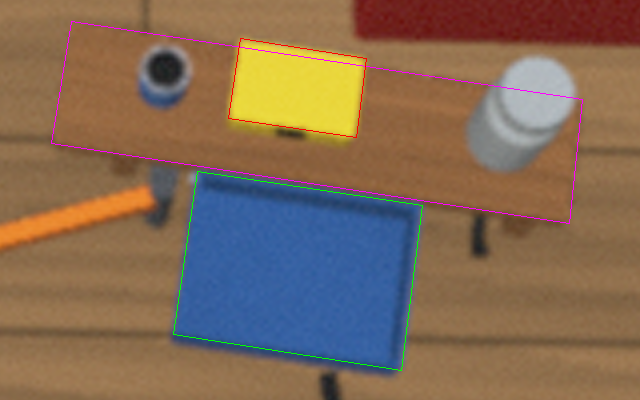

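```bash
cat >> h.py <<'E'
LED=np.array([.6175,-.1227,np.radians(-7.8)])
def led2w(x,y,z):
    c,s=np.cos(LED[2]),np.sin(LED[2]); return np.array([LED[0]+c*x-s*y,LED[1]+s*x+c*y,z])
def down(yaw): return R.from_euler('xyz',[-90,0,yaw],degrees=True)
def rel(pos,rot,o=None,p0=None,R0=None):
    o=o or bot.get_obs(); 
    R0=R0 or R.from_euler('xyz',o['orientation'],degrees=True); p0=o['ee_pos'] if p0 is None else p0
    return R0.inv().apply(np.array(pos)-p0)*1000,(R0.inv()*rot).as_rotvec()
def log():
    o=bot.get_obs(); 
    with open('log.txt','a') as f: f.write(repr([o['t'],*o['q'],*o['ee_pos'],*o['orientation']]).replace('np.float64','')+'\n')
    print('t',round(o['t'],2),'q',o['q'].round(1),'p',o['ee_pos'].round(4),'rpy',o['orientation'].round(2),'F',o['ft_force'].round(2),'w',round(o['gripper_width'],4)); return o
E
python3 - <<'E'
from h import *
log()
print(tri((217.7,215),(211.1,161.1)))
pv=led2w(-.012,.1,.08); print('pivot',pv)
c=np.array([.569,.142]); d=c-pv[:2]; print(np.hypot(*d), 'angle',np.degrees(np.arctan2(d[1],d[0])), 'leg',np.arctan2(d[1],d[0])-LED[2]-np.pi/2)
for th in (0.43,2.0):
    A=th+LED[2]+np.pi/2; print(th,pv+.17*np.array([np.cos(A),np.sin(A),0]))
print(rel([.569,.142,.17],down(17)))
E
```

```text
t 0.1 q [63.6 15.8 86.3 -0.  78.  -6.9] p [0.1914 0.5417 0.2047] rpy [-89.99   0.09  70.53] F [-0.52 -0.31  0.51] w 0.0936
(array([0.57075715, 0.14058878, 0.0960533 ]), [np.float64(0.00028808240524008785), np.float64(0.0002880824052402195)])
pivot [ 0.61918258 -0.02199663  0.08      ]
0.17150272885054954 angle 107.01398760714119 leg 0.43308578429368305
0.43 [0.56994157 0.14071576 0.08      ]
2.0 [ 0.45643103 -0.07110806  0.08      ]
(array([-250.93361079,   35.01645048, -489.20127935]), array([ 5.70960858e-04,  9.34309355e-01, -1.54658584e-03]))
```

Request:
{"api": "move_arm", "payload": {
  "plan": [
    {"slide":[-251,35,-490],"dr":[0,0.934,0],"grip":100},
    {"slide":[-251,35,-490],"dr":[0,0.934,0],"grip":100},
    {"slide":[-251,35,-490],"dr":[0,0.934,0],"grip":100},
    {"slide":[-251,35,-490],"dr":[0,0.934,0],"grip":100},
    {"slide":[-251,35,-490],"dr":[0,0.934,0],"grip":100},
    {"slide":[-251,35,-490],"dr":[0,0.934,0],"grip":100},
    {"slide":[-251,35,-490],"dr":[0,0.934,0],"grip":100},
    {"slide":[-251,35,-490],"dr":[0,0.934,0],"grip":100},
    {"slide":[-251,35,-490],"dr":[0,0.934,0],"grip":100},
    {"slide":[-251,35,-490],"dr":[0,0.934,0],"grip":100},
    {"slide":[-251,35,-490],"dr":[0,0.934,0],"grip":100},
    {"slide":[-251,35,-490],"dr":[0,0.934,0],"grip":100},
    {"slide":[-251,35,-490],"dr":[0,0.934,0],"grip":100},
    {"slide":[-251,35,-490],"dr":[0,0.934,0],"grip":100},
    {"slide":[-251,35,-490],"dr":[0,0.934,0],"grip":100},
    {"slide":[-251,35,-490],"dr":[0,0.934,0],"grip":100},
    {"slide":[-251,35,-490],"dr":[0,0.934,0],"grip":100},
    {"slide":[-251,35,-490],"dr":[0,0.934,0],"grip":100}
  ],
  "force": 10
}}

```text
t: 1.6
ee_pos: [0.5686, 0.1437, 0.1706]
orientation: [-90.0, 0.0, 17.1]
ft_force: [-0.0, 0.1, 0.8]
gripper_width: 0.0939
```

Run:
```python
from h import *
o=log()
print(rel([.570,.141,.065],down(17)))
im,d=bot.capture('side'); cv2.imwrite('pics/s1.png',im)
```

```text
t 1.6 q [ 7.4 18.  88.1  0.  74.  -9.8] p [0.5686 0.1437 0.1706] rpy [-8.996e+01  2.000e-02  1.713e+01] F [-0.    0.06  0.75] w 0.0939
(array([  0.57501291, 105.6403621 ,  -3.03976385]), array([-0.00074717,  0.00220558, -0.00043593]))
```

View pics/s1.png

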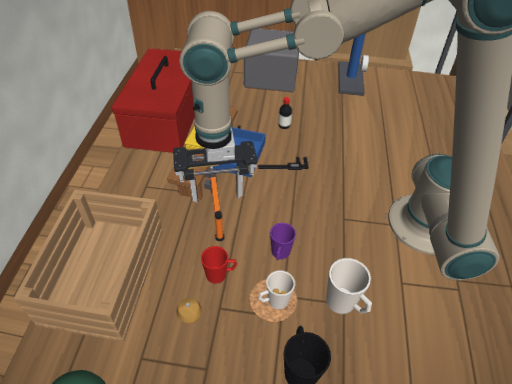

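The fingers straddle the leg, with tips near (194,200) and (240,195) in the image and the post cap at (218,215) between them. I'll descend and close to a loose cage.

Request:
{"api": "move_arm", "payload": {
  "plan": [
    {"slide":[0,40,-1],"dr":[0,0,0],"grip":100},
    {"slide":[0,75,-3],"dr":[0,0,0],"grip":100},
    {"slide":[0.5,105,-3],"dr":[0,0,0],"grip":100},
    {"slide":[0.5,105,-3],"dr":[0,0,0],"grip":30},
    {"slide":[0.5,105,-3],"dr":[0,0,0],"grip":30},
    {"slide":[0.5,105,-3],"dr":[0,0,0],"grip":30},
    {"slide":[0.5,105,-3],"dr":[0,0,0],"grip":30},
    {"slide":[0.5,105,-3],"dr":[0,0,0],"grip":30}
  ],
  "force": 5
}}

```text
t: 2.32
ee_pos: [0.5729, 0.14, 0.0678]
orientation: [-90.0, -0.2, 17.0]
ft_force: [0.2, -0.0, 0.3]
gripper_width: 0.0643
```

Run:
```python
from h import *
o=log()
pv=led2w(-.012,.1,.08)
for th in np.linspace(.433,1.95,20)[1:]:
    A=th+LED[2]+np.pi/2; P=pv+.17*np.array([np.cos(A),np.sin(A),0]); P[2]=o['ee_pos'][2]
    s,r=rel(P,down(np.degrees(A)-90),o); print(round(th,2),s.round(0),r.round(2))
```

```text
t 2.32 q [  7.   23.   96.2   0.   60.5 -10.1] p [0.5729 0.14   0.0678] rpy [-90.04  -0.24  17.04] F [ 0.22 -0.03  0.26] w 0.0643
0.51 [-17.  -0.   1.] [ 0.   -0.08  0.  ]
0.59 [-30.  -0.  -1.] [ 0.   -0.16  0.  ]
0.67 [-43.  -0.  -3.] [ 0.   -0.24  0.  ]
0.75 [-56.  -0.  -7.] [ 0.   -0.32  0.  ]
0.83 [-69.  -0. -12.] [ 0.  -0.4  0. ]
0.91 [-81.  -0. -18.] [ 0.   -0.48  0.  ]
0.99 [-93.  -0. -24.] [ 0.   -0.56  0.  ]
1.07 [-104.   -0.  -32.] [ 0.   -0.64  0.  ]
1.15 [-115.   -0.  -40.] [ 0.   -0.72  0.  ]
1.23 [-125.   -0.  -50.] [ 0.  -0.8  0. ]
1.31 [-134.   -1.  -60.] [ 0.   -0.88  0.  ]
1.39 [-142.   -1.  -71.] [ 0.   -0.96  0.  ]
1.47 [-150.   -1.  -82.] [ 0.   -1.04  0.  ]
1.55 [-156.   -1.  -94.] [ 0.   -1.12  0.  ]
1.63 [-161.   -1. -106.] [ 0.  -1.2  0. ]
1.71 [-166.   -1. -119.] [ 0.   -1.28  0.  ]
1.79 [-169.   -1. -132.] [ 0.   -1.36  0.  ]
1.87 [-172.   -1. -146.] [ 0.   -1.44  0.  ]
1.95 [-173.   -1. -159.] [ 0.   -1.52  0.  ]
```

Request:
{"api": "move_arm", "payload": {
  "plan": [
    {"slide":[-5,0,1],"dr":[0,0,0],"grip":30},
    {"slide":[-17,0,1],"dr":[0,-0.08,0],"grip":30},
    {"slide":[-30,0,-1],"dr":[0,-0.16,0],"grip":30},
    {"slide":[-43,0,-3],"dr":[0,-0.24,0],"grip":30},
    {"slide":[-56,0,-7],"dr":[0,-0.32,0],"grip":30},
    {"slide":[-69,0,-12],"dr":[0,-0.4,0],"grip":30},
    {"slide":[-81,0,-18],"dr":[0,-0.48,0],"grip":30},
    {"slide":[-93,0,-24],"dr":[0,-0.56,0],"grip":30},
    {"slide":[-104,0,-32],"dr":[0,-0.64,0],"grip":30},
    {"slide":[-115,0,-40],"dr":[0,-0.72,0],"grip":30},
    {"slide":[-125,0,-50],"dr":[0,-0.8,0],"grip":30},
    {"slide":[-134,0,-60],"dr":[0,-0.88,0],"grip":30},
    {"slide":[-142,0,-71],"dr":[0,-0.96,0],"grip":30},
    {"slide":[-150,0,-82],"dr":[0,-1.04,0],"grip":30},
    {"slide":[-156,0,-94],"dr":[0,-1.12,0],"grip":30},
    {"slide":[-161,0,-106],"dr":[0,-1.2,0],"grip":30},
    {"slide":[-166,0,-119],"dr":[0,-1.28,0],"grip":30},
    {"slide":[-166,0,-119],"dr":[0,-1.28,0],"grip":30}
  ],
  "force": 5
}}

```text
t: 3.82
ee_pos: [0.4477, -0.0246, 0.0663]
orientation: [-90.1, 0.1, 90.3]
ft_force: [0.1, -0.5, -0.5]
gripper_width: 0.0283
```

Run:
```python
from h import *
o=log()
im,d=bot.capture('side'); cv2.imwrite('pics/s2.png',cv2.resize(im[60:300,120:380],None,fx=2.5,fy=2.5))
pv=led2w(-.012,.1,.08)
for th in (1.8,1.9,2.0,2.05,2.1,2.15,2.2):
    A=th+LED[2]+np.pi/2; P=pv+.17*np.array([np.cos(A),np.sin(A),0]); P[2]=o['ee_pos'][2]
    s,r=rel(P,down(np.degrees(min(A,2.0+LED[2]+np.pi/2))-90),o); print(round(th,2),s.round(0),r.round(2))
```

```text
t 3.82 q [ -12.    12.4  113.3   -0.    54.1 -102.3] p [ 0.4477 -0.0246  0.0663] rpy [-9.011e+01  6.000e-02  9.032e+01] F [ 0.07 -0.49 -0.47] w 0.0283
1.8 [-13.   0.  -2.] [ 0.   -0.09 -0.  ]
1.9 [-30.   0.  -4.] [ 0.   -0.19 -0.  ]
2.0 [-47.   0.  -8.] [ 0.   -0.29 -0.  ]
2.05 [-55.   0. -11.] [ 0.   -0.29 -0.  ]
2.1 [-63.   0. -14.] [ 0.   -0.29 -0.  ]
2.15 [-70.   0. -18.] [ 0.   -0.29 -0.  ]
2.2 [-78.   0. -21.] [ 0.   -0.29 -0.  ]
```

View pics/s2.png

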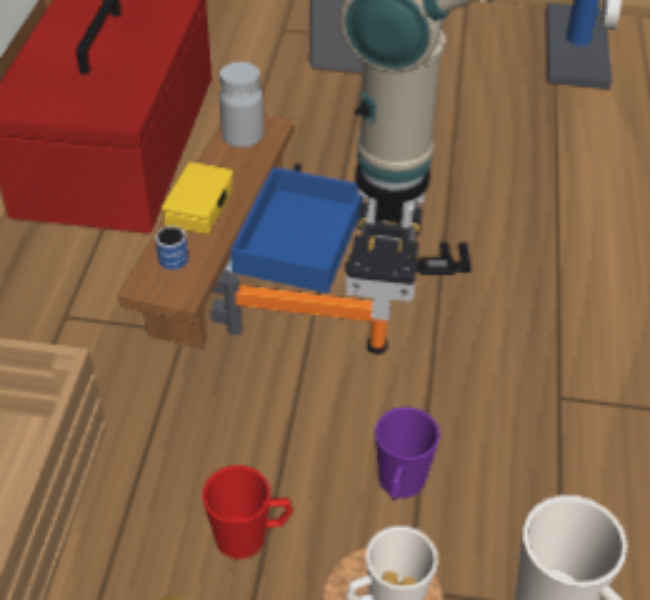

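The leg is following inside the fingers, with the post at about (380,330) in the crop. Continuing to the stop, slowing near the end.

Request:
{"api": "move_arm", "payload": {
  "plan": [
    {"slide":[-13,0,-2],"dr":[0,-0.09,0],"grip":30},
    {"slide":[-22,0,-3],"dr":[0,-0.14,0],"grip":30},
    {"slide":[-30,0,-4],"dr":[0,-0.19,0],"grip":30},
    {"slide":[-38,0,-6],"dr":[0,-0.24,0],"grip":30},
    {"slide":[-44,0,-7],"dr":[0,-0.27,0],"grip":30},
    {"slide":[-47,0,-8],"dr":[0,-0.29,0],"grip":30},
    {"slide":[-50,0,-9],"dr":[0,-0.29,0],"grip":30},
    {"slide":[-52,0,-10],"dr":[0,-0.29,0],"grip":30},
    {"slide":[-52,0,-10],"dr":[0,-0.29,0],"grip":30}
  ]
}}

```text
t: 4.62
ee_pos: [0.4581, -0.0746, 0.0656]
orientation: [-90.0, 0.0, 106.9]
ft_force: [-0.5, 0.4, 0.3]
gripper_width: 0.0283
```

Run:
```python
from h import *
o=log()
im,d=bot.capture('side'); cv2.imwrite('pics/s3.png',cv2.resize(im[80:260,160:360],None,fx=3,fy=3))
```

```text
t 4.62 q [ -17.9   13.8  111.5    0.    54.7 -124.8] p [ 0.4581 -0.0746  0.0656] rpy [-90.03   0.   106.9 ] F [-0.52  0.41  0.27] w 0.0283
```

View pics/s3.png

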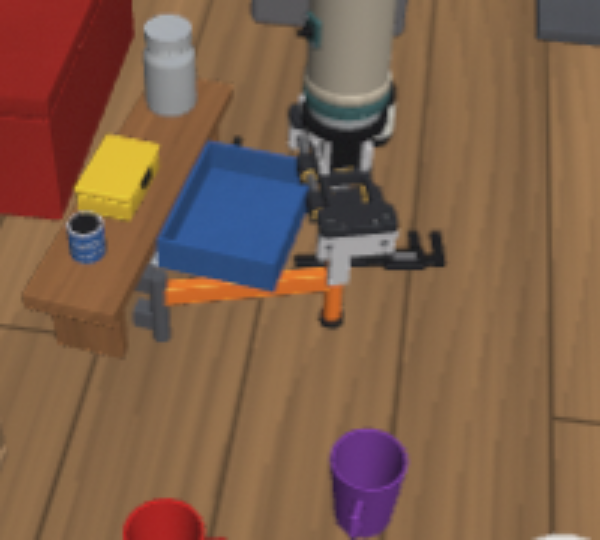

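Request:
{"api": "move_arm", "payload": {
  "plan": [
    {"slide":[-2,0,0],"dr":[0,0,0],"grip":30},
    {"slide":[-3.5,0,0],"dr":[0,0,0],"grip":30},
    {"slide":[-5,0,0],"dr":[0,0,0],"grip":30},
    {"slide":[-5,0,0],"dr":[0,0,0],"grip":30}
  ]
}}

```text
t: 5.0
ee_pos: [0.4583, -0.0767, 0.0653]
orientation: [-90.0, -0.3, 106.8]
ft_force: [-0.4, 8.5, 2.9]
gripper_width: 0.0284
```

Run:
```python
from h import *
o=log()
```

```text
t 5.0 q [ -18.3   13.9  111.3    0.4   55.  -125.4] p [ 0.4583 -0.0767  0.0653] rpy [-90.01  -0.35 106.82] F [-0.39  8.49  2.87] w 0.0284
```

The force rises to 8.5 N on the post, so it is against its stop. I'll back off, open and lift clear.

Request:
{"api": "move_arm", "payload": {
  "plan": [
    {"slide":[5,0,0],"dr":[0,0,0],"grip":50},
    {"slide":[5,0,0],"dr":[0,0,0],"grip":50},
    {"slide":[5,0,0],"dr":[0,0,0],"grip":50},
    {"slide":[5,-40,0],"dr":[0,0,0],"grip":70},
    {"slide":[5,-80,0],"dr":[0,0,0],"grip":100},
    {"slide":[5,-120,0],"dr":[0,0,0],"grip":100},
    {"slide":[5,-160,0],"dr":[0,0,0],"grip":100},
    {"slide":[5,-190,0],"dr":[0,0,0],"grip":100},
    {"slide":[5,-190,0],"dr":[0,0,0],"grip":100}
  ]
}}

```text
t: 5.75
ee_pos: [0.4616, -0.0766, 0.2622]
orientation: [-90.6, 0.5, 107.0]
ft_force: [0.3, -0.3, 1.0]
gripper_width: 0.0838
```

Run:
```python
from h import *
o=log()
for n in('side','top'):
    im,d=bot.capture(n); P=cloud(n,d); np.save(f'{n}4_d.npy',d); cv2.imwrite(f'pics/{n}4.png',im)
    hsv=cv2.cvtColor(im,cv2.COLOR_BGR2HSV); x,y,z=P[...,0],P[...,1],P[...,2]
    k=(hsv[...,2]<70)&(z>.085)&(z<.12)&(x>.4)&(x<.5)&(y>-.12)&(y<0); q=P[k]; print('cap',len(q),q.mean(0).round(4) if len(q) else '', np.argwhere(k).mean(0)[::-1].round(1) if len(q) else '')
    cv2.imwrite(f'pics/c4{n}.png',cv2.resize(im[80:260,160:360],None,fx=3,fy=3))
```

```text
t 5.75 q [ -17.9    4.3   92.9   -0.    82.1 -124.9] p [ 0.4616 -0.0766  0.2622] rpy [-90.63   0.49 106.96] F [ 0.31 -0.28  1.02] w 0.0838
cap 33 [ 0.4564 -0.0671  0.1012] [271.5 162.6]
cap 20 [ 0.4571 -0.0718  0.1044] [288.3 203. ]
```

View pics/c4side.png

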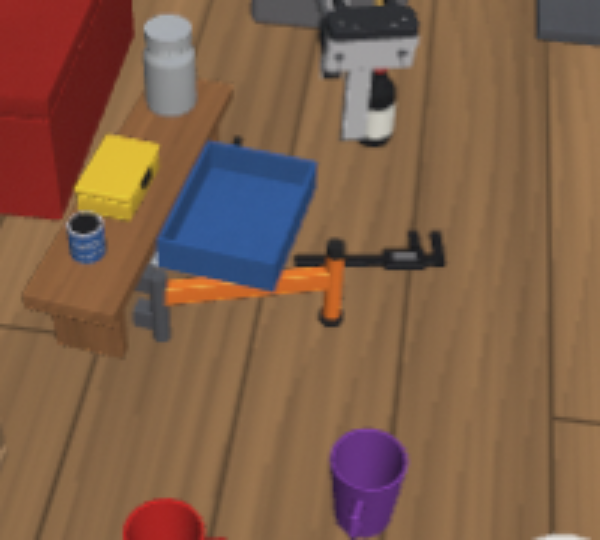

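View pics/top4.png

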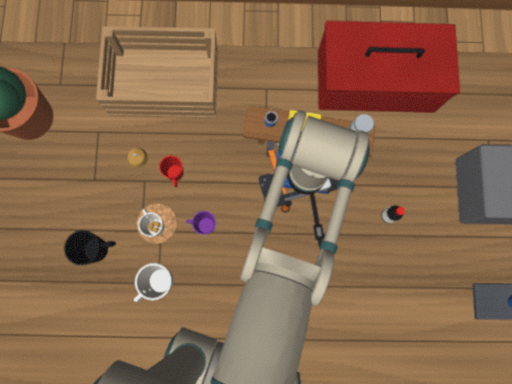

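The leg's cap now measures (0.457,-0.070), against (0.456,-0.071) expected at the 2.0 rad stop, so it is resting there. The tray stays level. Next I fit the arm kinematics from the logged poses and measure the mug handle, to plan a tilted side grasp.

```bash
cat >> h.py <<'E'
def fk(q,k):
    h,d,L2,L3,Lt,dx,wy=k; q=np.radians(q)
    r=lambda ax,a:R.from_rotvec(np.array(ax)*a)
    A=r([0,0,1],q[0]); p=A.apply([dx,d,h]); A=A*r([0,1,0],q[1]); p=p+A.apply([0,0,L2]); A=A*r([0,1,0],q[2]); p=p+A.apply([0,0,L3])
    A=A*r([0,0,1],q[3])*r([0,1,0],q[4]); A=A*r([0,0,1],q[5]); p=p+A.apply([0,0,Lt])
    return p,A
def logdata(): return np.array([eval(l) for l in open('log.txt')])
E
python3 - <<'E'
from h import *
from scipy.optimize import least_squares
D=logdata(); print(len(D))
def f(k):
    k=np.r_[k,0,0]; return np.concatenate([(fk(r[1:7],k)[0]-r[7:10])*1000 for r in D])
s=least_squares(f,[.2,.07,.4,.4,.25]); print(s.x.round(4),np.abs(s.fun).max(),np.linalg.svd(s.jac)[1].round(1))
k=np.r_[s.x,0,0]
for r in D[[0,-1]]:
    A=fk(r[1:7],k)[1]; T=R.from_euler('xyz',r[10:13],degrees=True); print((A.inv()*T).as_matrix().round(2).tolist())
# handle
for n in('side','top'):
    im=cv2.imread(f'pics/{n}0.png'); P=cloud(n,np.load(f'{n}0_d.npy')); hsv=cv2.cvtColor(im,cv2.COLOR_BGR2HSV)
    w=(np.hypot(P[...,0]-.3946,P[...,1]-.302)<.07)&(hsv[...,1]<70)&(P[...,2]>.015); q=P[w]
    rr=np.hypot(q[:,0]-.3946,q[:,1]-.302); h=q[rr>.039]; print(n,len(h),h.mean(0).round(3),np.degrees(np.arctan2(h[:,1].mean()-.302,h[:,0].mean()-.3946)),rr.max())
E
```

```text
7
[0.7176 0.069  0.5899 0.404  0.9936] 14.413632884168637 [4663.1 2645.8 2491.4  219.2    9.3]
[[-1.0, -0.0, 0.0], [0.0, 0.0, 1.0], [-0.0, 1.0, -0.0]]
[[-1.0, 0.0, 0.0], [0.0, -0.0, 1.0], [0.0, 1.0, 0.0]]
side 42 [0.433 0.327 0.055] 33.201675846235936 0.052509721679972074
top 13 [0.434 0.323 0.064] 28.41170676438811 0.049864524381037556
```

```bash
cat >> h.py <<'E'
def tilt(phi,el,roll=0):
    "tool y at azimuth phi, elevation el (deg); roll=0: x horizontal at azimuth phi-90; roll about tool y"
    a=R.from_euler('xyz',[0,0,phi],degrees=True).apply([np.cos(np.radians(el)),0,np.sin(np.radians(el))])
    x=np.array([np.sin(np.radians(phi)),-np.cos(np.radians(phi)),0]); z=np.cross(x,a)
    return R.from_matrix(np.c_[x,a,z])*R.from_rotvec([0,np.radians(roll),0])
E
python3 - <<'E'
from h import *
o=log(); T=tilt(72,-45); print(T.as_euler('xyz',degrees=True)); print(rel([.36,.20,.30],T))
print(rel([.40,.10,.30],tilt(72,-80)))
E
```

```text
t 5.85 q [ -17.9    4.5   93.4   -0.    81.9 -124.9] p [ 0.4584 -0.0754  0.2565] rpy [-90.14   0.13 106.96] F [-0.52  0.19 -0.94] w 0.0912
[-45.   0. -18.]
(array([292.06703101, -44.18142608,  13.71317806]), array([ 0.44565324,  2.04829782, -0.84691284]))
(array([184.74855439, -43.908487  ,   4.6208692 ]), array([ 0.10306416,  2.17460086, -0.18886478]))
```

Request:
{"api": "move_arm", "payload": {
  "plan": [
    {"slide":[292,-44,14],"dr":[0.446,2.048,-0.847],"grip":100},
    {"slide":[292,-44,14],"dr":[0.446,2.048,-0.847],"grip":100},
    {"slide":[292,-44,14],"dr":[0.446,2.048,-0.847],"grip":100},
    {"slide":[292,-44,14],"dr":[0.446,2.048,-0.847],"grip":100},
    {"slide":[292,-44,14],"dr":[0.446,2.048,-0.847],"grip":100},
    {"slide":[292,-44,14],"dr":[0.446,2.048,-0.847],"grip":100},
    {"slide":[292,-44,14],"dr":[0.446,2.048,-0.847],"grip":100},
    {"slide":[292,-44,14],"dr":[0.446,2.048,-0.847],"grip":100},
    {"slide":[292,-44,14],"dr":[0.446,2.048,-0.847],"grip":100},
    {"slide":[292,-44,14],"dr":[0.446,2.048,-0.847],"grip":100}
  ]
}}

```text
t: 6.68
ee_pos: [0.358, 0.2011, 0.2977]
orientation: [-64.2, -13.3, 37.3]
ft_force: [-0.2, -0.1, -0.6]
gripper_width: 0.0938
```

Run:
```python
from h import *
o=log(); print(rel([.36,.20,.30],tilt(72,-45)))
```

```text
t 6.68 q [ -7.6  -1.4 100.5  27.   91.1 -49.9] p [0.358  0.2011 0.2977] rpy [-64.18 -13.3   37.3 ] F [-0.21 -0.1  -0.63] w 0.0938
(array([ 1.43154453, -2.71689227, -0.94374681]), array([ 0.19537512,  0.90789126, -0.38287647]))
```

Request:
{"api": "move_arm", "payload": {
  "plan": [
    {"slide":[2,-2,0],"dr":[0.195,0.908,-0.383],"grip":100},
    {"slide":[2,-2,0],"dr":[0.195,0.908,-0.383],"grip":100},
    {"slide":[2,-2,0],"dr":[0.195,0.908,-0.383],"grip":100},
    {"slide":[2,-2,0],"dr":[0.195,0.908,-0.383],"grip":100},
    {"slide":[2,-2,0],"dr":[0.195,0.908,-0.383],"grip":100},
    {"slide":[2,-2,0],"dr":[0.195,0.908,-0.383],"grip":100},
    {"slide":[2,-2,0],"dr":[0.195,0.908,-0.383],"grip":100},
    {"slide":[2,-2,0],"dr":[0.195,0.908,-0.383],"grip":100},
    {"slide":[2,-2,0],"dr":[0.195,0.908,-0.383],"grip":100}
  ]
}}

```text
t: 7.43
ee_pos: [0.3581, 0.201, 0.299]
orientation: [-45.0, 0.1, -18.0]
ft_force: [0.6, -0.0, -0.9]
gripper_width: 0.0939
```

```bash
cat > fit.py <<'E'
from h import *
from scipy.optimize import least_squares
D=logdata()
def fkk(q,k): # k: h,d,L2,L3,Lt,dx(elbow offset),wx (wrist offset)
    h,d,L2,L3,Lt,dx,wx=k[:7]; off=k[7:13]; q=np.radians(np.array(q))+off
    r=lambda ax,a:R.from_rotvec(np.array(ax)*a)
    A=r([0,0,1],q[0]); p=A.apply([0,d,h]); A=A*r([0,1,0],q[1]); p=p+A.apply([0,0,L2]); A=A*r([0,1,0],q[2]); p=p+A.apply([dx,0,L3])
    A=A*r([0,0,1],q[3])*r([0,1,0],q[4]); p=p+A.apply([wx,0,0]); A=A*r([0,0,1],q[5]); p=p+A.apply([0,0,Lt])
    return p,A*R.from_matrix([[-1,0,0],[0,0,1],[0,1,0]])
def res(k,D):
    o=[]
    for r in D:
        p,A=fkk(r[1:7],k); o+=list((p-r[7:10])*1000); o+=list((A.inv()*R.from_euler('xyz',r[10:13],degrees=True)).as_rotvec()*200)
    return np.array(o)
def fit():
    return least_squares(lambda x:res(np.r_[x,np.zeros(6)],D),[.2,.07,.4,.4,.3,0,0],loss='soft_l1')
E
python3 - <<'E'
from fit import *
o=log(); D[:]=D
import fit; fit.D=logdata()
s=fit.fit(); print(s.x.round(4)); print(res(np.r_[s.x,np.zeros(6)],fit.D).reshape(-1,6).round(1)); print(np.linalg.svd(s.jac)[1].round(1))
E
```

```text
t 7.43 q [-27.1 -10.4 117.5  44.6  84.3 -18.3] p [0.3581 0.201  0.299 ] rpy [-45.     0.09 -18.04] F [ 0.63 -0.03 -0.85] w 0.0939
[0.1368 0.0694 0.6297 0.4211 0.3903 0.0604 0.    ]
[[ 0. -0.  0.  0. -0. -0.]
 [-0. -0.  0.  0. -0.  0.]
 [-0. -0.  0.  0. -0. -0.]
 [-0.  0.  0. -0. -0.  0.]
 [-0.  0.  0. -0.  0.  0.]
 [-0.  0.  0. -0. -0.  0.]
 [-0. -0.  0. -0. -0.  0.]
 [-0. -0.  0. -0.  0. -0.]
 [-0. -0.  0.  0. -0. -0.]
 [-0.  0.  0.  0. -0.  0.]]
[6227.2 4456.5 3177.6  839.1  520.4  436.6  313.6]
```

```bash
cat >> fit.py <<'E'
KK=np.r_[0.1368,0.0694,0.6297,0.4211,0.3903,0.0604,0,np.zeros(6)]
_s=fit(); KK[:7]=_s.x
lo=np.array([-165.64,-43.16,12.63,-67.54,6.08,-154.97]); hi=np.array([165.64,119.46,154.43,247.53,155.33,154.97])
def ik(pos,rot,q0):
    f=lambda q:np.r_[(fkk(q,KK)[0]-pos)*1000,(fkk(q,KK)[1].inv()*rot).as_rotvec()*200]
    s=least_squares(f,q0); return s.x,np.abs(s.fun).max()
def show(name,G,rot,q,n=6,prev=None):
    "G grasp point"
    pos=np.array(G)+.019*rot.apply([0,1,0])
    q2,e=ik(pos,rot,q); ok=np.all((q2>lo+2)&(q2<hi-2)); print(name,q2.round(0),'err',round(e,2),'OK' if ok and e<.5 else 'LIMIT','dq',np.abs(q2-q).max().round(0)); return q2
E
python3 - <<'E'
from fit import *
q0=bot.get_obs()['q']; M=np.array([.3946,.302,.054]); T=tilt(72,-50); a=T.apply([0,1,0])
q=show('pre',M-.12*a,T,q0); qg=show('grasp',M,T,q); q=show('lift',M+[0,0,.17],T,qg)
tc=led2w(-.062,0,.079); print('tray',tc)
for phi in (20,35,50,70):
  print('phi',phi)
  G=np.array([.58,-.10,.23]); qq=q
  for f in np.linspace(0,1,8)[1:]: qq,_=ik((1-f)*(M+[0,0,.17])+f*G+.019*tilt(72+f*(phi-72),-50).apply([0,1,0]),tilt(72+f*(phi-72),-50),qq)
  qq=show('over',G,tilt(phi,-50),qq)
  for e,r in((-25,0),(0,0),(0,-45),(0,-90),(5,-110),(10,-130),(15,-150),(15,-170)):
    qq=show((e,r),G,tilt(phi,e,r),qq)
E
```

```text
pre [-13.   2. 131.  51.  55. -29.] err 0.0 OK dq 29.0
grasp [  1.  17. 136.  75.  39. -46.] err 0.0 OK dq 23.0
lift [  1.  -1. 121.  47.  56.  -7.] err 0.0 OK dq 40.0
tray [ 0.55607363 -0.11428563  0.079     ]
phi 20
over [-37.   4. 113.  46.  48.   5.] err 0.0 OK dq 0.0
(-25, 0) [-51.  11. 131.  88.  59. -47.] err 0.0 OK dq 52.0
(0, 0) [-57.  35. 143. 103.  89. -88.] err 0.0 OK dq 41.0
(0, -45) [ -57.   35.  143.  103.   89. -133.] err 0.0 OK dq 45.0
(0, -90) [ -57.   35.  143.  103.   89. -178.] err 0.0 LIMIT dq 45.0
(5, -110) [ -57.   41.  144.  103.   96. -205.] err 0.0 LIMIT dq 27.0
(10, -130) [ -56.   47.  144.  102.  103. -231.] err 0.0 LIMIT dq 26.0
(15, -150) [ -55.   52.  144.  100.  109. -257.] err 0.0 LIMIT dq 26.0
(15, -170) [ -55.   52.  144.  100.  109. -277.] err 0.0 LIMIT dq 20.0
phi 35
over [-40.   9. 108.  46.  61.  -8.] err 0.0 OK dq 0.0
(-25, 0) [-53.  17. 121.  74.  71. -45.] err 0.0 OK dq 37.0
(0, 0) [-58.  35. 130.  87.  91. -75.] err 0.0 OK dq 30.0
(0, -45) [ -58.   35.  130.   87.   91. -120.] err 0.0 OK dq 45.0
(0, -90) [ -58.   35.  130.   87.   91. -165.
[... 799 characters left out ...]
 108. -226.] err 0.0 LIMIT dq 23.0
(15, -170) [ -55.   48.  118.   79.  108. -246.] err 0.0 LIMIT dq 20.0
phi 70
over [-40.  21.  91.  37.  85. -29.] err 0.0 OK dq 0.0
(-25, 0) [-48.  30.  96.  53.  96. -44.] err 0.0 OK dq 16.0
(0, 0) [-51.  43. 100.  65. 108. -57.] err 0.0 OK dq 13.0
(0, -45) [ -51.   43.  100.   65.  108. -102.] err 0.0 OK dq 45.0
(0, -90) [ -51.   43.  100.   65.  108. -147.] err 0.0 OK dq 45.0
(5, -110) [ -51.   45.  101.   66.  111. -169.] err 0.0 LIMIT dq 22.0
(10, -130) [ -51.   48.  101.   68.  114. -191.] err 0.0 LIMIT dq 22.0
(15, -150) [ -50.   51.  102.   70.  117. -213.] err 0.0 LIMIT dq 22.0
(15, -170) [ -50.   51.  102.   70.  117. -233.] err 0.0 LIMIT dq 20.0
```

Run:
```python
from fit import *
tc=led2w(-.062,0,.079)
c,s=np.cos(LED[2]),np.sin(LED[2])
def w2l(P): d=np.asarray(P)-[LED[0],LED[1],0]; return np.array([c*d[0]+s*d[1],-s*d[0]+c*d[1],d[2]])
mug0=tilt(0,-50).inv().apply([0,0,1]) # mug axis in tool frame
q=np.array([-41,14,101,43,72,-18.]) 
for phi in (40,55):
  G=np.array([.575,-.060,.25]); q=np.array([-41,14,101,43,72,-18.]) 
  for e,r in((-50,0),(-25,0),(0,0),(0,45),(0,90),(5,110),(8,130),(8,150),(8,170)):
    T=tilt(phi,e,r); q=show((phi,e,r),G,T,q); m=T.apply(mug0); mouth=G+.032*m
    a=T.apply([0,1,0]); x=T.apply([1,0,0]); z=T.apply([0,0,1])
    cs=[G-b*a+i*.0885*x+j*.0375*z for b in(.078,.16) for i in(-1,1) for j in(-1,1)]
    low=min(cs,key=lambda v:v[2]); W=G+.019*a-.3903*a
    print('   m',m.round(2),'elev',np.degrees(np.arcsin(m[2])).round(0),'mouth led',(w2l(mouth)*1000).round(0),'mdir led az',np.degrees(np.arctan2(m[1],m[0])-LED[2]).round(0),'bodylow led',(w2l(low)*1000).round(0),'wrist',W.round(3))
print('lube led',w2l([.44,-.365,.115]))
```

```text
(40, -50, 0) [-37.   7. 107.  44.  64.  -7.] err 0.0 OK dq 11.0
   m [-0. -0.  1.] elev nan mouth led [-51.  56. 282.] mdir led az -118.0 bodylow led [-169.   57.  286.] wrist [ 0.392 -0.213  0.534]
(40, -25, 0) [-51.  15. 120.  71.  73. -42.] err 0.0 OK dq 35.0
   m [-0.32 -0.27  0.91] elev 65.0 mouth led [-60.  46. 279.] mdir led az -132.0 bodylow led [-174.   52.  249.] wrist [ 0.317 -0.276  0.407]
(40, 0, 0) [-55.  32. 129.  85.  92. -72.] err 0.0 OK dq 30.0
   m [-0.59 -0.49  0.64] elev 40.0 mouth led [-67.  38. 271.] mdir led az -132.0 bodylow led [-169.   58.  212.] wrist [ 0.291 -0.299  0.25 ]
(40, 0, 45) [-55.  32. 129.  85.  92. -27.] err 0.0 OK dq 45.0
   m [-0.29 -0.84  0.45] elev 27.0 mouth led [-56.  28. 265.] mdir led az -102.0 bodylow led [-76. -26. 161.] wrist [ 0.291 -0.299  0.25 ]
(40, 0, 90) [-55.  32. 129.  85.  92.  18.] err 0.0 OK dq 45.0
   m [-0.17 -0.98  0.  ] elev 0.0 mouth led [-52.  24. 250.] mdir led az -92.0 bodylow led [-131.   24.  161.] wrist [ 0.291 -0.299  0.25 ]
(40, 5, 110) [-55.  37. 130.  86.  96.  33.] err 0.0 OK dq 15.0
   m [-0.18 -0.94 -0.2
[... 1986 characters left out ...]
  76. 104.  61.] err 0.0 OK dq 18.0
   m [ 0.   -0.86 -0.52] elev -31.0 mouth led [-47.  29. 233.] mdir led az -82.0 bodylow led [-142.  -60.  137.] wrist [ 0.364 -0.361  0.198]
(55, 8, 150) [-53.  41. 118.  76. 104.  81.] err 0.0 OK dq 20.0
   m [-0.13 -0.74 -0.66] elev -41.0 mouth led [-51.  32. 229.] mdir led az -92.0 bodylow led [-170.  -49.  152.] wrist [ 0.364 -0.361  0.198]
(55, 8, 170) [-53.  41. 118.  76. 104. 101.] err 0.0 OK dq 20.0
   m [-0.29 -0.61 -0.73] elev -47.0 mouth led [-57.  36. 227.] mdir led az -108.0 bodylow led [-191.  -41.  176.] wrist [ 0.364 -0.361  0.198]
lube led [-0.14297386 -0.26414772  0.115     ]<stdin>:14: RuntimeWarning: invalid value encountered in arcsin
```

Kinematic model fits to sub-mm, and the grasp and pour poses are all within joint limits. Moving to the pregrasp on the mug.

Run:
```python
from h import *
T=tilt(72,-50); a=T.apply([0,1,0]); M=np.array([.3946,.302,.054])
print(rel(M-.10*a,T)); o=log()
```

```text
(array([  3.6958992 , 149.52647752, -88.59829977]), array([-0.08732519, -0.00155178, -0.00060154]))
t 7.43 q [-27.1 -10.4 117.5  44.6  84.3 -18.3] p [0.3581 0.201  0.299 ] rpy [-45.     0.09 -18.04] F [ 0.63 -0.03 -0.85] w 0.0939
```

Request:
{"api": "move_arm", "payload": {
  "plan": [
    {"slide":[1,35,-20],"dr":[-0.03,0,0],"grip":100},
    {"slide":[2,70,-40],"dr":[-0.06,0,0],"grip":100},
    {"slide":[3,105,-60],"dr":[-0.087,0,0],"grip":100},
    {"slide":[4,135,-80],"dr":[-0.087,0,0],"grip":100},
    {"slide":[4,150,-89],"dr":[-0.087,0,0],"grip":100},
    {"slide":[4,150,-89],"dr":[-0.087,0,0],"grip":100},
    {"slide":[4,150,-89],"dr":[-0.087,0,0],"grip":100}
  ]
}}

```text
t: 8.02
ee_pos: [0.3779, 0.2407, 0.1317]
orientation: [-50.0, -0.1, -17.7]
ft_force: [1.0, -0.4, 0.6]
gripper_width: 0.0938
```

Run:
```python
from h import *
T=tilt(72,-50); a=T.apply([0,1,0]); M=np.array([.3946,.302,.054])
log(); print(rel(M+.019*a,T))
for n in('side','top'):
    im,d=bot.capture(n); b={'side':(190,150,390,330),'top':(60,150,260,330)}[n]
    for P,col in((M,(0,0,255)),):
        u=np.round(proj(n,P)[0]).astype(int); cv2.circle(im,tuple(u),2,col,-1)
    cv2.imwrite(f'pics/g{n}.png',cv2.resize(im[b[1]:b[3],b[0]:b[2]],None,fx=3,fy=3,interpolation=cv2.INTER_CUBIC))
```

```text
t 8.02 q [-13.    2.8 131.   51.2  55.3 -29.1] p [0.3779 0.2407 0.1317] rpy [-50.01  -0.11 -17.67] F [ 0.98 -0.36  0.64] w 0.0938
(array([ -2.79908738, 119.32605403,  -1.33772835]), array([ 0.00012776,  0.00559867, -0.00216504]))
```

View pics/gside.png

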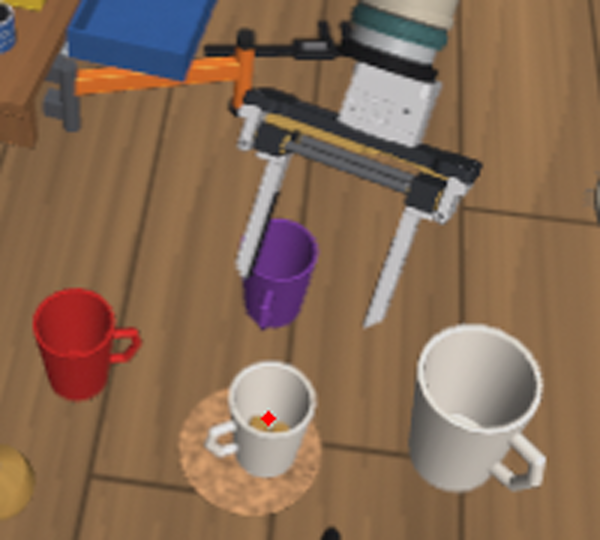

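View pics/gtop.png

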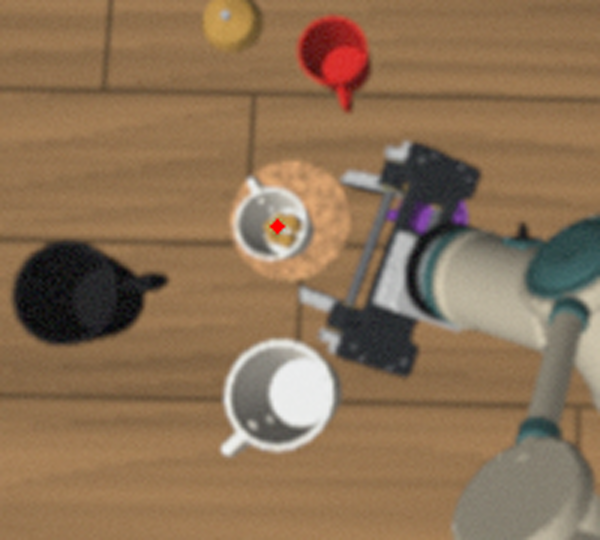

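The fingers straddle the mug line in both views. The mug model point falls inside the mug in each, at crop (268,418) side and (278,226) top, and the handle is outside the jaw paths. Advancing and closing.

Request:
{"api": "move_arm", "payload": {
  "plan": [
    {"slide":[-3,30,0],"dr":[0,0.005,0],"grip":100},
    {"slide":[-3,60,-1],"dr":[0,0.005,0],"grip":100},
    {"slide":[-3,90,-1],"dr":[0,0.005,0],"grip":100},
    {"slide":[-3,110,-1],"dr":[0,0.005,0],"grip":100},
    {"slide":[-3,119,-1],"dr":[0,0.005,0],"grip":100},
    {"slide":[-3,119,-1],"dr":[0,0.005,0],"grip":100},
    {"slide":[-3,119,-1],"dr":[0,0.005,0],"grip":100}
  ]
}}

```text
t: 8.7
ee_pos: [0.4007, 0.3132, 0.0419]
orientation: [-49.9, -0.3, -18.0]
ft_force: [0.2, 0.5, -0.4]
gripper_width: 0.0939
```

Run:
```python
from h import *
log()
for n in('side','top'):
    im,d=bot.capture(n); b={'side':(190,150,390,330),'top':(60,150,260,330)}[n]
    cv2.imwrite(f'pics/h{n}.png',cv2.resize(im[b[1]:b[3],b[0]:b[2]],None,fx=3,fy=3,interpolation=cv2.INTER_CUBIC))
```

```text
t 8.7 q [  0.9  16.5 135.5  74.2  39.2 -45.8] p [0.4007 0.3132 0.0419] rpy [-49.91  -0.25 -18.  ] F [ 0.21  0.54 -0.4 ] w 0.0939
```

View pics/hside.png

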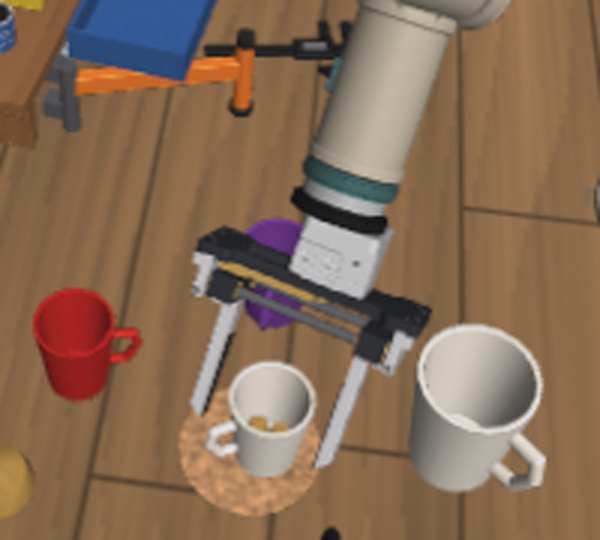

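View pics/htop.png

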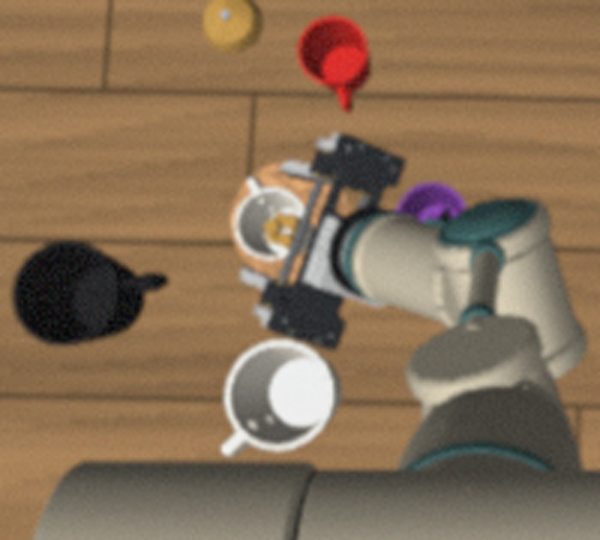

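Fingers sit either side of the mug body, clear of its handle and of the large and purple mugs. Closing.

Request:
{"api": "move_arm", "payload": {
  "plan": [
    {"slide":[0,0,0],"dr":[0,0,0],"grip":0},
    {"slide":[0,0,0],"dr":[0,0,0],"grip":0},
    {"slide":[0,0,0],"dr":[0,0,0],"grip":0},
    {"slide":[0,0,0],"dr":[0,0,0],"grip":0},
    {"slide":[0,0,0],"dr":[0,0,0],"grip":0},
    {"slide":[0,0,0],"dr":[0,0,0],"grip":0},
    {"slide":[0,0,0],"dr":[0,0,0],"grip":0}
  ],
  "force": 40
}}

```text
t: 9.38
ee_pos: [0.3994, 0.3133, 0.0412]
orientation: [-49.9, -0.1, -18.0]
ft_force: [-0.9, 0.1, 2.2]
gripper_width: 0.0608
```

Run:
```python
from h import *
o=log(); p=o['ee_pos']; R0=R.from_euler('xyz',o['orientation'],degrees=True)
for dz in (.02,.05,.1,.16,.2): print(dz,rel(p+[0,0,dz],R0)[0].round(0))
```

```text
t 9.38 q [  0.9  16.5 135.6  74.3  39.2 -45.9] p [0.3994 0.3133 0.0412] rpy [-49.93  -0.12 -18.01] F [-0.9   0.09  2.18] w 0.0608
0.02 [  0. -15.  13.]
0.05 [  0. -38.  32.]
0.1 [  0. -77.  64.]
0.16 [   0. -122.  103.]
0.2 [   0. -153.  129.]
```

Request:
{"api": "move_arm", "payload": {
  "plan": [
    {"slide":[0,-8,6],"dr":[0,0,0],"grip":0},
    {"slide":[0,-20,17],"dr":[0,0,0],"grip":0},
    {"slide":[0,-38,32],"dr":[0,0,0],"grip":0},
    {"slide":[0,-58,48],"dr":[0,0,0],"grip":0},
    {"slide":[0,-77,64],"dr":[0,0,0],"grip":0},
    {"slide":[0,-100,84],"dr":[0,0,0],"grip":0},
    {"slide":[0,-122,103],"dr":[0,0,0],"grip":0},
    {"slide":[0,-140,117],"dr":[0,0,0],"grip":0},
    {"slide":[0,-153,129],"dr":[0,0,0],"grip":0},
    {"slide":[0,-153,129],"dr":[0,0,0],"grip":0}
  ]
}}

```text
t: 10.22
ee_pos: [0.4009, 0.3136, 0.2441]
orientation: [-49.9, -0.5, -18.0]
ft_force: [1.1, 0.7, -1.7]
gripper_width: 0.0609
```

Run:
```python
from fit import *
o=log()
for n in('side','top'):
    im,d=bot.capture(n); b={'side':(190,130,390,330),'top':(60,150,260,330)}[n]
    cv2.imwrite(f'pics/i{n}.png',cv2.resize(im[b[1]:b[3],b[0]:b[2]],None,fx=3,fy=3,interpolation=cv2.INTER_CUBIC))
G=np.array([.576,-.055,.24]); T=tilt(40,-50); print('over',rel(G+.019*T.apply([0,1,0]),T,o))
```

```text
t 10.22 q [  1.   -3.7 117.1  44.6  59.8  -2.1] p [0.4009 0.3136 0.2441] rpy [-49.87  -0.51 -18.02] F [ 1.07  0.74 -1.65] w 0.0609
over (array([ 286.89519039, -168.1147626 , -232.3029393 ]), array([-0.00473918,  0.43262162, -0.35263429]))
```

View pics/iside.png

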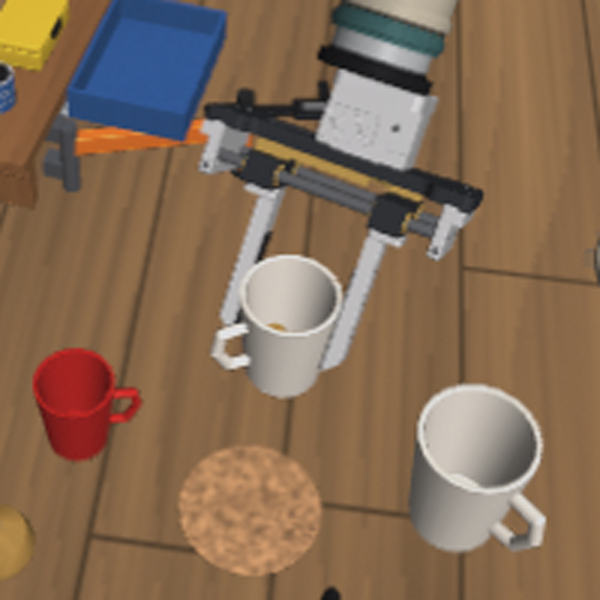

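Mug lifted level at crop (285,330) with the nuts still inside. Carrying it over the tray.

Request:
{"api": "move_arm", "payload": {
  "plan": [
    {"slide":[9,-5,-7],"dr":[0,0.013,-0.011],"grip":0},
    {"slide":[23,-13,-19],"dr":[0,0.035,-0.028],"grip":0},
    {"slide":[43,-25,-35],"dr":[0,0.065,-0.053],"grip":0},
    {"slide":[66,-39,-53],"dr":[0,0.1,-0.081],"grip":0},
    {"slide":[89,-52,-72],"dr":[0,0.134,-0.109],"grip":0},
    {"slide":[112,-66,-90],"dr":[0,0.169,-0.138],"grip":0},
    {"slide":[135,-79,-109],"dr":[0,0.204,-0.166],"grip":0},
    {"slide":[158,-92,-128],"dr":[0,0.238,-0.194],"grip":0},
    {"slide":[181,-106,-146],"dr":[0,0.273,-0.222],"grip":0},
    {"slide":[204,-119,-165],"dr":[0,0.307,-0.251],"grip":0},
    {"slide":[227,-133,-183],"dr":[0,0.342,-0.279],"grip":0},
    {"slide":[247,-144,-200],"dr":[0,0.372,-0.304],"grip":0},
    {"slide":[264,-155,-213],"dr":[0,0.398,-0.325],"grip":0},
    {"slide":[276,-161,-223],"dr":[0,0.416,-0.339],"grip":0},
    {"slide":[284,-166,-230],"dr":[0,0.429,-0.349],"grip":0},
    {"slide":[287,-168,-232],"dr":[0,0.433,-0.353],"grip":0},
    {"slide":[287,-168,-232],"dr":[0,0.433,-0.353],"grip":0}
  ]
}}

```text
t: 11.73
ee_pos: [0.5837, -0.0468, 0.2207]
orientation: [-50.0, 0.4, -50.0]
ft_force: [-0.1, -0.5, -2.9]
gripper_width: 0.0609
```

Run:
```python
from fit import *
o=log()
for n in('side','top'):
    im,d=bot.capture(n); b={'side':(140,60,340,240),'top':(180,80,400,280)}[n]
    cv2.imwrite(f'pics/j{n}.png',cv2.resize(im[b[1]:b[3],b[0]:b[2]],None,fx=3,fy=3,interpolation=cv2.INTER_CUBIC))
G=np.array([.576,-.055,.24]); q=o['q']; p0=o['ee_pos']; R0=R.from_euler('xyz',o['orientation'],degrees=True)
for e,r in((-40,0),(-30,0),(-20,0),(-10,0),(0,0),(0,15),(0,30),(0,45),(0,60),(0,75),(0,85)):
    T=tilt(40,e,r); s,d=rel(G+.019*T.apply([0,1,0]),T,o); q2,er=ik(G+.019*T.apply([0,1,0]),T,q); print((e,r),s.round(0),d.round(3),'dq',np.abs(q2-q).max().round(0)); q=q2
```

```text
t 11.73 q [-37.    8.1 108.1  45.   62.4  -8.1] p [ 0.5837 -0.0468  0.2207] rpy [-50.05   0.4  -50.02] F [-0.14 -0.53 -2.95] w 0.0609
(-40, 0) [ 1. -3.  7.] [ 0.175 -0.005 -0.005] dq 15.0
(-30, 0) [ 1. -4. 10.] [ 0.35  -0.006 -0.004] dq 14.0
(-20, 0) [ 1. -6. 13.] [ 0.524 -0.006 -0.004] dq 13.0
(-10, 0) [ 1. -7. 16.] [ 0.699 -0.006 -0.003] dq 12.0
(0, 0) [  1. -10.  18.] [ 0.873 -0.007 -0.003] dq 11.0
(0, 15) [  1. -10.  18.] [0.869 0.238 0.112] dq 15.0
(0, 30) [  1. -10.  18.] [0.853 0.483 0.226] dq 15.0
(0, 45) [  1. -10.  18.] [0.828 0.727 0.34 ] dq 15.0
(0, 60) [  1. -10.  18.] [0.791 0.971 0.454] dq 15.0
(0, 75) [  1. -10.  18.] [0.743 1.213 0.567] dq 15.0
(0, 85) [  1. -10.  18.] [0.705 1.374 0.642] dq 10.0
```

View pics/jside.png

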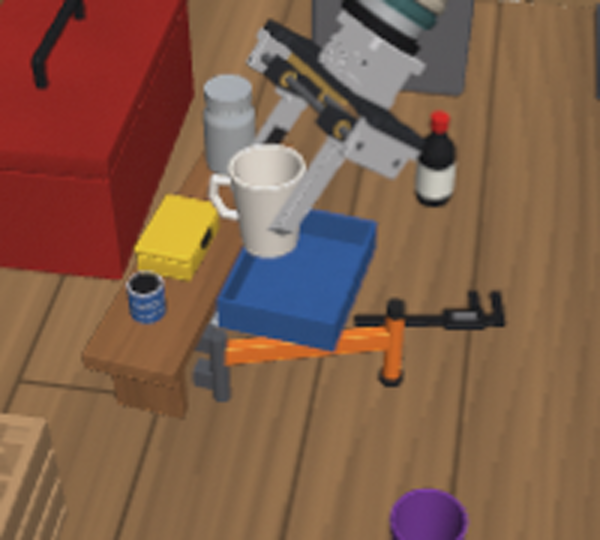

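View pics/jtop.png

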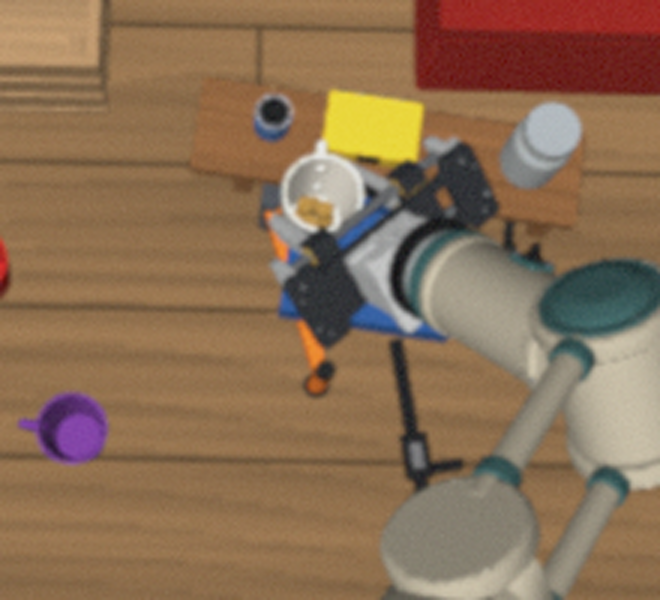

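Request:
{"api": "move_arm", "payload": {
  "plan": [
    {"slide":[0,-1,3],"dr":[0.08,0,0],"grip":0},
    {"slide":[1,-3,7],"dr":[0.175,0,0],"grip":0},
    {"slide":[1,-3,8],"dr":[0.26,0,0],"grip":0},
    {"slide":[1,-4,10],"dr":[0.35,0,0],"grip":0},
    {"slide":[1,-5,12],"dr":[0.44,0,0],"grip":0},
    {"slide":[1,-6,13],"dr":[0.524,0,0],"grip":0},
    {"slide":[1,-7,15],"dr":[0.61,0,0],"grip":0},
    {"slide":[1,-7,16],"dr":[0.699,0,0],"grip":0},
    {"slide":[1,-8,17],"dr":[0.79,0,0],"grip":0},
    {"slide":[1,-10,18],"dr":[0.873,-0.007,-0.003],"grip":0},
    {"slide":[1,-10,18],"dr":[0.871,0.12,0.055],"grip":0},
    {"slide":[1,-10,18],"dr":[0.869,0.238,0.112],"grip":0},
    {"slide":[1,-10,18],"dr":[0.861,0.36,0.17],"grip":0},
    {"slide":[1,-10,18],"dr":[0.853,0.483,0.226],"grip":0},
    {"slide":[1,-10,18],"dr":[0.841,0.605,0.283],"grip":0},
    {"slide":[1,-10,18],"dr":[0.828,0.727,0.34],"grip":0},
    {"slide":[1,-10,18],"dr":[0.828,0.727,0.34],"grip":0}
  ]
}}

```text
t: 13.25
ee_pos: [0.5908, -0.043, 0.24]
orientation: [-0.2, 45.0, -50.2]
ft_force: [-0.8, 0.3, -2.8]
gripper_width: 0.0609
```

Run:
```python
from fit import *
o=log()
for n in('side','top'):
    im,d=bot.capture(n); b={'side':(140,60,340,240),'top':(180,80,400,280)}[n]
    cv2.imwrite(f'pics/k{n}.png',cv2.resize(im[b[1]:b[3],b[0]:b[2]],None,fx=3,fy=3,interpolation=cv2.INTER_CUBIC))
G=np.array([.576,-.055,.24]); q=o['q']
for e,r in((0,55),(0,65),(0,75),(0,85),(1,92),(2,97),(4,105),(5,110),(6,115),(7,120),(8,125),(8,130),(8,135),(8,140),(8,145),(8,150),(8,160),(8,170)):
    T=tilt(40,e,r); s,d=rel(G+.019*T.apply([0,1,0]),T,o); q2,er=ik(G+.019*T.apply([0,1,0]),T,q); print((e,r),s.round(0),d.round(3),'dq',np.abs(q2-q).max().round(0),q2[5].round(0)); q=q2
```

```text
t 13.25 q [-54.8  33.5 130.2  85.3  91.2 -28.7] p [ 0.5908 -0.043   0.24  ] rpy [ -0.17  45.04 -50.15] F [-0.81  0.32 -2.84] w 0.0609
(0, 55) [-0. -0. -0.] [0.001 0.174 0.002] dq 10.0 -19.0
(0, 65) [-0. -0. -0.] [0.001 0.348 0.002] dq 10.0 -9.0
(0, 75) [-0. -0. -0.] [0.001 0.523 0.002] dq 10.0 1.0
(0, 85) [-0. -0. -0.] [0.    0.697 0.002] dq 10.0 11.0
(1, 92) [-0. -0. -0.] [0.007 0.82  0.019] dq 6.0 17.0
(2, 97) [-1. -0.  0.] [0.012 0.907 0.036] dq 4.0 21.0
(4, 105) [-1. -0.  1.] [0.019 1.046 0.073] dq 6.0 27.0
(5, 110) [-1. -0.  1.] [0.02  1.133 0.092] dq 4.0 31.0
(6, 115) [-2. -0.  1.] [0.019 1.22  0.112] dq 4.0 35.0
(7, 120) [-2. -0.  1.] [0.017 1.307 0.133] dq 4.0 39.0
(8, 125) [-2. -0.  2.] [0.013 1.393 0.153] dq 4.0 43.0
(8, 130) [-2. -0.  2.] [0.006 1.48  0.155] dq 5.0 48.0
(8, 135) [-2. -0.  2.] [-1.000e-03  1.567e+00  1.570e-01] dq 5.0 53.0
(8, 140) [-2. -0.  2.] [-0.008  1.654  0.159] dq 5.0 58.0
(8, 145) [-2. -0.  2.] [-0.015  1.741  0.161] dq 5.0 63.0
(8, 150) [-2. -0.  2.] [-0.022  1.828  0.162] dq 5.0 68.0
(8, 160) [-2. -0.  2.] [-0.037  2.003  0.164] dq 10.0 78.0
(8, 170) [-2. -0.  2.] [-0.053  2.177  0.166] dq 10.0 88.0
```

View pics/kside.png

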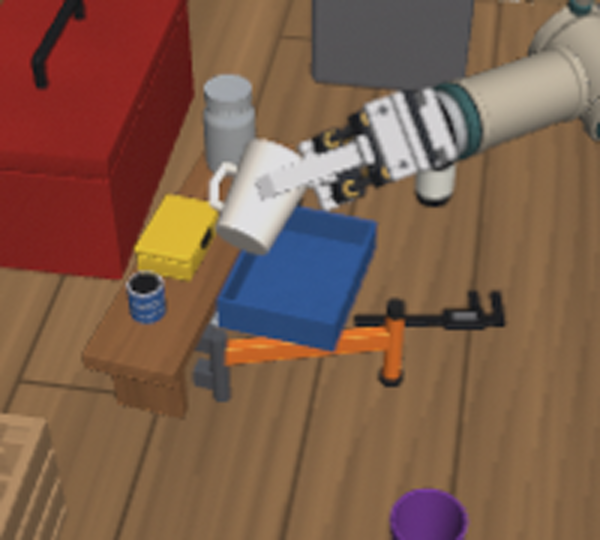

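View pics/ktop.png

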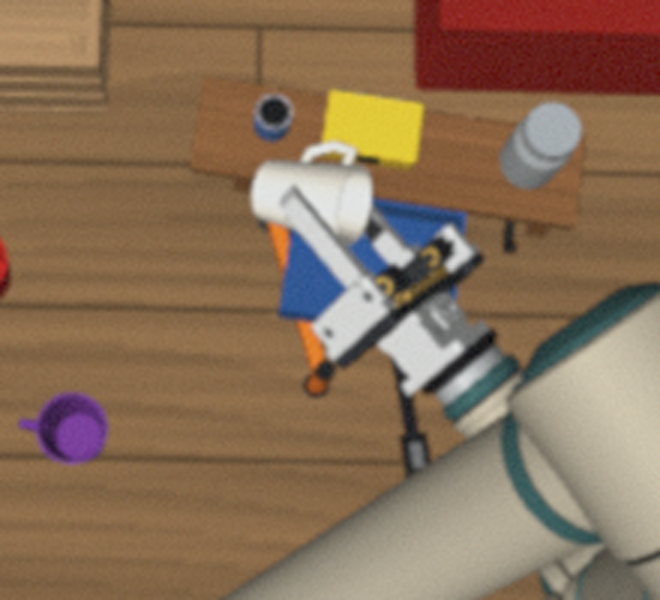

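The mug holds rigidly, with its mouth facing along -y over the tray and the nuts still inside. Rolling on, slowing near the pour.

Request:
{"api": "move_arm", "payload": {
  "plan": [
    {"slide":[0,0,0],"dr":[0,0.1,0],"grip":0},
    {"slide":[0,0,0],"dr":[0,0.2,0],"grip":0},
    {"slide":[0,0,0],"dr":[0,0.3,0],"grip":0},
    {"slide":[0,0,0],"dr":[0,0.4,0],"grip":0},
    {"slide":[0,0,0],"dr":[0,0.5,0],"grip":0},
    {"slide":[0,0,0],"dr":[0,0.6,0],"grip":0},
    {"slide":[0,0,0],"dr":[0,0.7,0.002],"grip":0},
    {"slide":[0,0,0],"dr":[0.003,0.76,0.01],"grip":0},
    {"slide":[0,0,0],"dr":[0.007,0.82,0.019],"grip":0},
    {"slide":[0,0,0],"dr":[0.01,0.86,0.028],"grip":0},
    {"slide":[-1,0,0],"dr":[0.012,0.907,0.036],"grip":0},
    {"slide":[-1,0,0],"dr":[0.015,0.95,0.048],"grip":0},
    {"slide":[-1,0,0],"dr":[0.017,1.0,0.06],"grip":0},
    {"slide":[-1,0,1],"dr":[0.019,1.046,0.073],"grip":0},
    {"slide":[-1,0,1],"dr":[0.02,1.09,0.083],"grip":0},
    {"slide":[-1,0,1],"dr":[0.02,1.133,0.092],"grip":0},
    {"slide":[-1,0,1],"dr":[0.02,1.133,0.092],"grip":0}
  ]
}}

```text
t: 14.77
ee_pos: [0.5907, -0.0431, 0.2413]
orientation: [165.4, 69.6, 116.2]
ft_force: [0.1, -0.1, -3.2]
gripper_width: 0.061
```

Run:
```python
from fit import *
o=log()
for n in('side','top'):
    im,d=bot.capture(n); b={'side':(140,60,340,240),'top':(180,80,400,280)}[n]
    cv2.imwrite(f'pics/l{n}.png',cv2.resize(im[b[1]:b[3],b[0]:b[2]],None,fx=3,fy=3,interpolation=cv2.INTER_CUBIC))
G=np.array([.576,-.055,.24])
for e,r in((6,115),(7,120),(8,125),(8,130),(8,135),(8,140),(8,145),(8,150),(8,160),(8,170)):
    T=tilt(40,e,r); s,d=rel(G+.019*T.apply([0,1,0]),T,o); print((e,r),s.round(0),d.round(3))
```

```text
t 14.77 q [-54.7  38.2 131.1  86.4  95.8  30.6] p [ 0.5907 -0.0431  0.2413] rpy [165.35  69.59 116.24] F [ 0.14 -0.07 -3.23] w 0.061
(6, 115) [-1.  0. -1.] [-0.006  0.091  0.015]
(7, 120) [-1.  0. -1.] [-0.014  0.178  0.031]
(8, 125) [-1.  0. -1.] [-0.024  0.265  0.046]
(8, 130) [-1.  0. -1.] [-0.026  0.353  0.045]
(8, 135) [-1.  0. -1.] [-0.028  0.44   0.044]
(8, 140) [-1.  0. -1.] [-0.03   0.527  0.043]
(8, 145) [-1.  0. -1.] [-0.032  0.614  0.041]
(8, 150) [-1.  0. -1.] [-0.034  0.702  0.04 ]
(8, 160) [-1.  0. -1.] [-0.037  0.876  0.038]
(8, 170) [-1.  0. -1.] [-0.041  1.05   0.035]
```

View pics/lside.png

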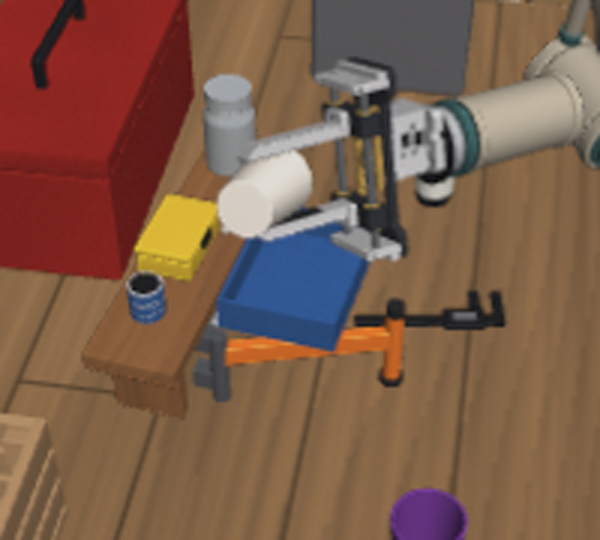

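View pics/ltop.png

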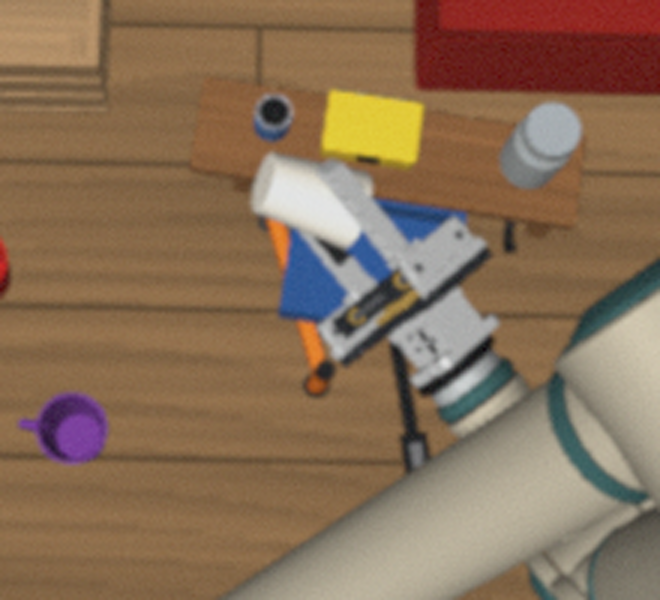

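No nuts visible in the tray yet. Continuing the slow roll.

Request:
{"api": "move_arm", "payload": {
  "plan": [
    {"slide":[-1,0,-1],"dr":[-0.003,0.045,0.007],"grip":0},
    {"slide":[-1,0,-1],"dr":[-0.006,0.091,0.015],"grip":0},
    {"slide":[-1,0,-1],"dr":[-0.01,0.135,0.023],"grip":0},
    {"slide":[-1,0,-1],"dr":[-0.014,0.178,0.031],"grip":0},
    {"slide":[-1,0,-1],"dr":[-0.019,0.22,0.038],"grip":0},
    {"slide":[-1,0,-1],"dr":[-0.024,0.265,0.046],"grip":0},
    {"slide":[-1,0,-1],"dr":[-0.025,0.31,0.045],"grip":0},
    {"slide":[-1,0,-1],"dr":[-0.026,0.353,0.045],"grip":0},
    {"slide":[-1,0,-1],"dr":[-0.026,0.353,0.045],"grip":0}
  ]
}}

```text
t: 15.62
ee_pos: [0.5899, -0.0427, 0.2434]
orientation: [167.5, 49.3, 120.5]
ft_force: [0.1, 0.3, -2.6]
gripper_width: 0.061
```

Run:
```python
from fit import *
o=log()
for n in('side','top'):
    im,d=bot.capture(n); b={'side':(140,60,340,240),'top':(180,80,400,280)}[n]
    cv2.imwrite(f'pics/m{n}.png',cv2.resize(im[b[1]:b[3],b[0]:b[2]],None,fx=3,fy=3,interpolation=cv2.INTER_CUBIC))
G=np.array([.576,-.055,.24])
for e,r in((8,135),(8,140),(8,145),(8,150),(10,160),(12,170),(12,175)):
    T=tilt(40,e,r); s,d=rel(G+.019*T.apply([0,1,0]),T,o); print((e,r),s.round(0),d.round(3))
```

```text
t 15.62 q [-54.4  40.8 131.5  86.7  98.6  47.8] p [ 0.5899 -0.0427  0.2434] rpy [167.5   49.3  120.48] F [ 0.05  0.28 -2.64] w 0.061
(8, 135) [0. 0. 1.] [ 0.001  0.087 -0.001]
(8, 140) [0. 0. 1.] [ 0.002  0.174 -0.001]
(8, 145) [0. 0. 1.] [ 0.002  0.261 -0.001]
(8, 150) [0. 0. 1.] [ 0.002  0.349 -0.001]
(10, 160) [-0.  0.  0.] [-0.027  0.523  0.019]
(12, 170) [-1.  0.  0.] [-0.06   0.697  0.035]
(12, 175) [-1.  0.  0.] [-0.062  0.785  0.032]
```

View pics/mside.png

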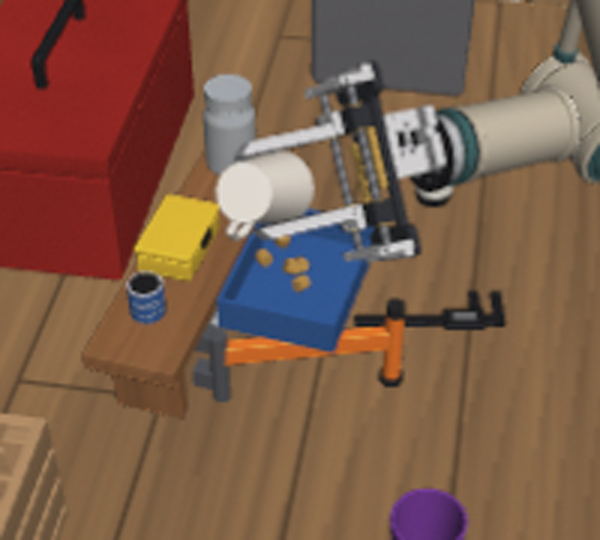

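View pics/mtop.png

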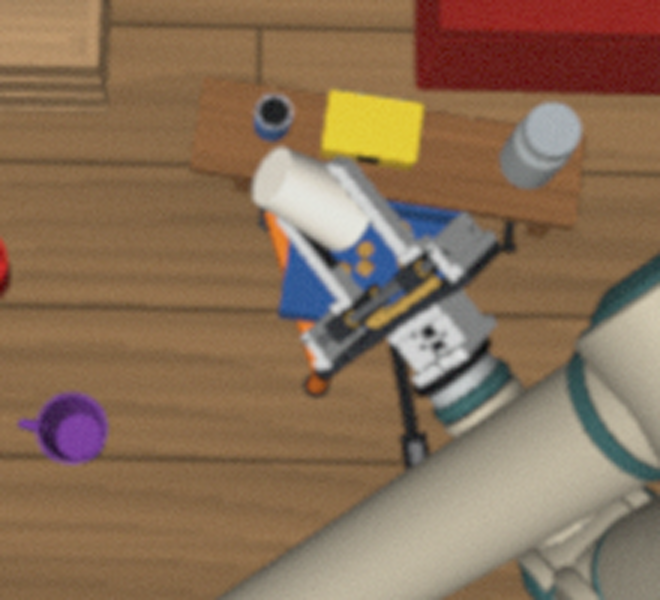

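About five nuts are in the tray, near crop (265,257), (283,240), (297,265) and (302,284) in the side view. Continuing to empty the mug.

Request:
{"api": "move_arm", "payload": {
  "plan": [
    {"slide":[0,0,1],"dr":[0,0.045,0],"grip":0},
    {"slide":[0,0,1],"dr":[0,0.09,0],"grip":0},
    {"slide":[0,0,1],"dr":[0,0.135,0],"grip":0},
    {"slide":[0,0,1],"dr":[0,0.175,0],"grip":0},
    {"slide":[0,0,1],"dr":[0,0.22,0],"grip":0},
    {"slide":[0,0,1],"dr":[0,0.26,0],"grip":0},
    {"slide":[0,0,1],"dr":[0,0.35,0],"grip":0},
    {"slide":[0,0,0],"dr":[-0.013,0.435,0.01],"grip":0},
    {"slide":[0,0,0],"dr":[-0.027,0.523,0.019],"grip":0},
    {"slide":[0,0,0],"dr":[-0.043,0.61,0.027],"grip":0},
    {"slide":[-1,0,0],"dr":[-0.06,0.697,0.035],"grip":0},
    {"slide":[-1,0,0],"dr":[-0.062,0.785,0.032],"grip":0},
    {"slide":[-1,0,0],"dr":[-0.062,0.785,0.032],"grip":0},
    {"slide":[-1,0,0],"dr":[-0.062,0.785,0.032],"grip":0}
  ]
}}

```text
t: 16.88
ee_pos: [0.5901, -0.0433, 0.2441]
orientation: [167.9, 5.0, 129.0]
ft_force: [-0.5, 0.0, -1.0]
gripper_width: 0.0608
```

Run:
```python
from fit import *
o=log()
for n in('side','top'):
    im,d=bot.capture(n); b={'side':(140,60,340,240),'top':(180,80,400,280)}[n]
    cv2.imwrite(f'pics/n{n}.png',cv2.resize(im[b[1]:b[3],b[0]:b[2]],None,fx=3,fy=3,interpolation=cv2.INTER_CUBIC))
```

```text
t 16.88 q [-53.8  44.4 131.7  87.1 102.2  88.9] p [ 0.5901 -0.0433  0.2441] rpy [167.94   4.99 128.95] F [-0.54  0.02 -1.02] w 0.0608
```

View pics/nside.png

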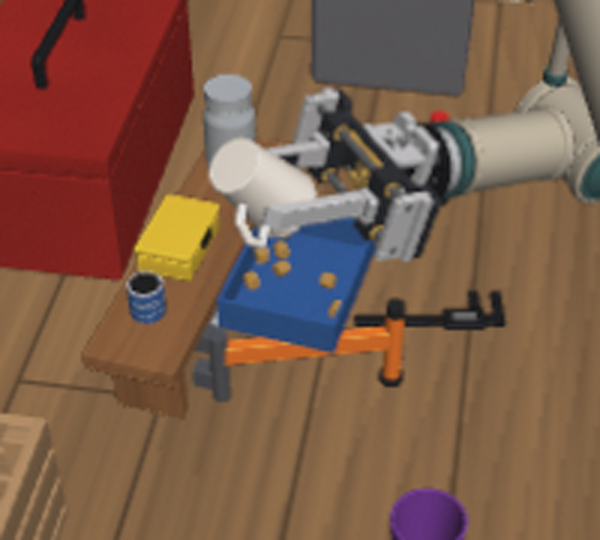

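View pics/ntop.png

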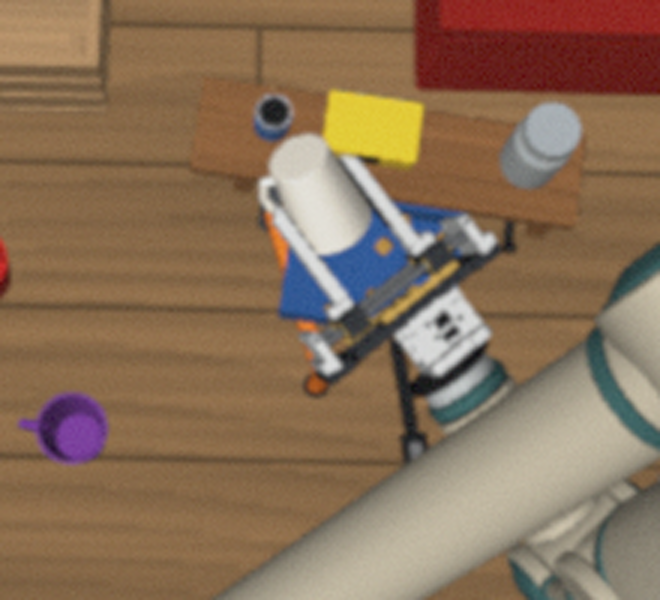

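Run:
```python
from fit import *
o=bot.get_obs(); q=o['q']
G=np.array([.576,-.055,.245])
for e,r in((11,160),(9,130),(6,100),(3,70),(0,45)):
    T=tilt(40,e,r); s,d=rel(G+.019*T.apply([0,1,0]),T,o); q2,er=ik(G+.019*T.apply([0,1,0]),T,q); print((e,r),s.round(0),d.round(3),(q2-q).round(0)); q=q2
```

```text
(11, 160) [-0.  1. -4.] [ 0.017 -0.261 -0.003] [ -0.  -2.  -0.   0.  -1. -13.]
(9, 130) [-0.  1. -4.] [ 0.048 -0.784 -0.025] [ -0.  -2.  -0.  -0.  -2. -28.]
(6, 100) [-0.  1. -3.] [ 0.083 -1.307 -0.076] [ -0.  -3.  -0.  -0.  -3. -27.]
(3, 70) [-0.  1. -2.] [ 0.098 -1.827 -0.153] [ -0.  -3.  -0.  -1.  -3. -27.]
(0, 45) [-0.  1. -1.] [ 0.09  -2.258 -0.246] [ -0.  -3.  -1.  -1.  -3. -22.]
```

Request:
{"api": "move_arm", "payload": {
  "plan": [
    {"slide":[0,0,0],"dr":[-0.02,0.09,0],"grip":0},
    {"slide":[0,1,-3],"dr":[0,-0.03,0],"grip":0},
    {"slide":[0,1,-4],"dr":[0.009,-0.15,0],"grip":0},
    {"slide":[0,1,-4],"dr":[0.017,-0.261,-0.003],"grip":0},
    {"slide":[0,1,-4],"dr":[0.025,-0.38,-0.008],"grip":0},
    {"slide":[0,1,-4],"dr":[0.033,-0.5,-0.013],"grip":0},
    {"slide":[0,1,-4],"dr":[0.04,-0.62,-0.018],"grip":0},
    {"slide":[0,1,-4],"dr":[0.046,-0.74,-0.023],"grip":0},
    {"slide":[0,1,-4],"dr":[0.053,-0.86,-0.033],"grip":0},
    {"slide":[0,1,-4],"dr":[0.061,-0.98,-0.044],"grip":0},
    {"slide":[0,1,-3],"dr":[0.069,-1.1,-0.056],"grip":0},
    {"slide":[0,1,-3],"dr":[0.077,-1.22,-0.068],"grip":0},
    {"slide":[0,1,-3],"dr":[0.084,-1.34,-0.081],"grip":0},
    {"slide":[0,1,-3],"dr":[0.088,-1.46,-0.099],"grip":0},
    {"slide":[0,1,-2],"dr":[0.091,-1.58,-0.117],"grip":0},
    {"slide":[0,1,-2],"dr":[0.094,-1.7,-0.135],"grip":0},
    {"slide":[0,1,-2],"dr":[0.098,-1.82,-0.153],"grip":0},
    {"slide":[0,1,-2],"dr":[0.095,-1.94,-0.178],"grip":0},
    {"slide":[0,1,-1],"dr":[0.092,-2.06,-0.203],"grip":0},
    {"slide":[0,1,-1],"dr":[0.09,-2.17,-0.227],"grip":0}
  ]
}}

```text
t: 18.65
ee_pos: [0.5903, -0.0425, 0.2452]
orientation: [0.9, 49.8, -49.1]
ft_force: [0.2, -0.4, -2.0]
gripper_width: 0.0609
```

Run:
```python
from fit import *
o=log(); q=o['q']
G=np.array([.576,-.055,.245])
for f in np.linspace(0,1,7)[1:]:
    T=tilt(40,-50*f,50*(1-f)); Gf=G+f*np.array([-.05,.12,.03]); s,d=rel(Gf+.019*T.apply([0,1,0]),T,o); q2,er=ik(Gf+.019*T.apply([0,1,0]),T,q); print(f.round(2),s.round(0),d.round(3),(q2-q).round(0),er.round(2)); q=q2
```

```text
t 18.65 q [-54.8  33.5 130.   85.3  92.  -23.7] p [ 0.5903 -0.0425  0.2452] rpy [  0.87  49.8  -49.08] F [ 0.21 -0.45 -1.97] w 0.0609
0.17 [-15.   6. -14.] [-0.105 -0.141 -0.114] [ 1. -9. -0. -2. -8.  1.] 0.0
0.33 [-30.  12. -29.] [-0.223 -0.285 -0.204] [ 3. -8. -1. -4. -7.  2.] 0.0
0.5 [-45.  18. -43.] [-0.354 -0.425 -0.277] [ 4. -7. -3. -6. -7.  4.] 0.0
0.67 [-60.  23. -57.] [-0.499 -0.56  -0.332] [ 6. -6. -4. -8. -6.  6.] 0.0
0.83 [-76.  28. -71.] [-0.656 -0.688 -0.37 ] [  7.  -4.  -4. -10.  -4.   7.] 0.0
1.0 [-91.  33. -85.] [-0.823 -0.809 -0.387] [  8.  -2.  -5. -12.  -2.   8.] 0.0
```

Request:
{"api": "move_arm", "payload": {
  "plan": [
    {"slide":[-7,3,-7],"dr":[-0.052,-0.07,-0.057],"grip":0},
    {"slide":[-15,6,-14],"dr":[-0.105,-0.141,-0.114],"grip":0},
    {"slide":[-22,9,-21],"dr":[-0.164,-0.213,-0.159],"grip":0},
    {"slide":[-30,12,-29],"dr":[-0.223,-0.285,-0.204],"grip":0},
    {"slide":[-37,15,-36],"dr":[-0.288,-0.355,-0.24],"grip":0},
    {"slide":[-45,18,-43],"dr":[-0.354,-0.425,-0.277],"grip":0},
    {"slide":[-52,20,-50],"dr":[-0.426,-0.492,-0.305],"grip":0},
    {"slide":[-60,23,-57],"dr":[-0.499,-0.56,-0.332],"grip":0},
    {"slide":[-68,25,-64],"dr":[-0.577,-0.624,-0.351],"grip":0},
    {"slide":[-76,28,-71],"dr":[-0.656,-0.688,-0.37],"grip":0},
    {"slide":[-83,30,-78],"dr":[-0.74,-0.748,-0.379],"grip":0},
    {"slide":[-91,33,-85],"dr":[-0.823,-0.809,-0.387],"grip":0},
    {"slide":[-91,33,-85],"dr":[-0.823,-0.809,-0.387],"grip":0}
  ]
}}

```text
t: 19.73
ee_pos: [0.5348, 0.0766, 0.2639]
orientation: [-49.9, 0.1, -49.4]
ft_force: [-0.0, -0.3, -1.5]
gripper_width: 0.0608
```

Run:
```python
from fit import *
o=log()
for n in('side','top'):
    im,d=bot.capture(n); cv2.imwrite(f'pics/o{n}_full.png',im); b={'side':(150,70,300,200),'top':(200,90,370,230)}[n]
    cv2.imwrite(f'pics/o{n}.png',cv2.resize(im[b[1]:b[3],b[0]:b[2]],None,fx=4.5,fy=4.5,interpolation=cv2.INTER_CUBIC))
```

```text
t 19.73 q [-25.5  -2.3 112.7  43.2  59.3   4.5] p [0.5348 0.0766 0.2639] rpy [-49.93   0.14 -49.44] F [-0.03 -0.26 -1.49] w 0.0608
```

View pics/oside.png

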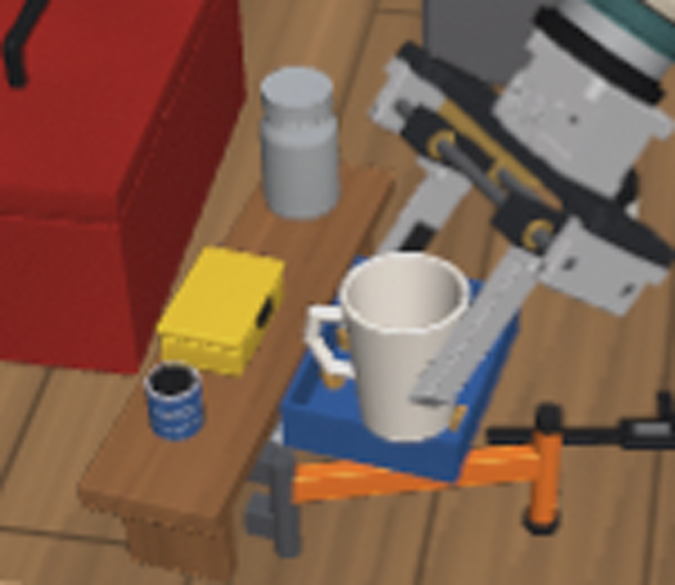

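View pics/otop.png

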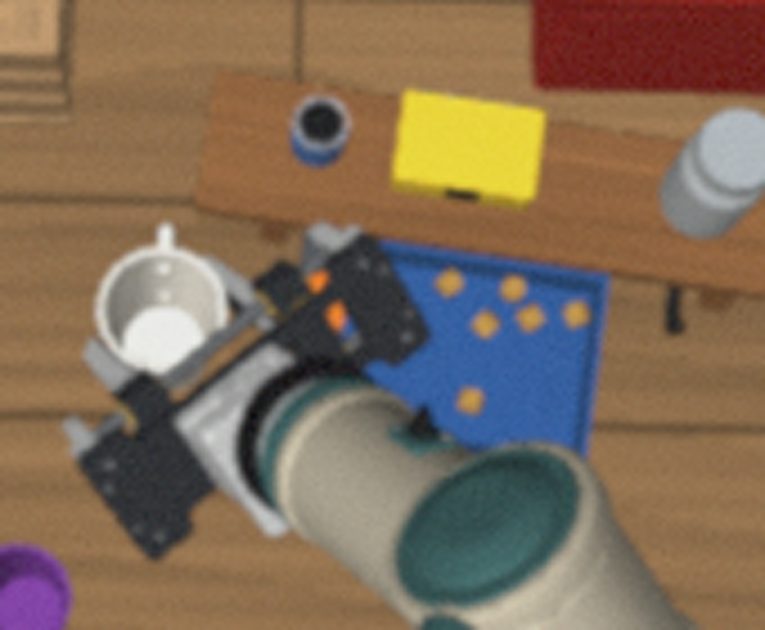

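Six nuts are visible in the tray from above; a seventh shows at side-crop (458,415), in the part of the tray the arm hides in the top view. The mug's white floor is bare and the tray is still level. Carrying the mug back above the mat.

Run:
```python
from fit import *
o=bot.get_obs(); T=tilt(72,-50)
print(rel([.400,.3133,.13],T,o))
# mat centre from side image during lift
P=None
```

```text
(array([-267.99775919,  135.01107365,  -46.13226595]), array([-0.00293317, -0.42981331,  0.35071195]))
```

Request:
{"api": "move_arm", "payload": {
  "plan": [
    {"slide":[-11,2,-2],"dr":[0,-0.018,0.014],"grip":0},
    {"slide":[-32,10,-5],"dr":[0,-0.05,0.042],"grip":0},
    {"slide":[-60,22,-10],"dr":[0,-0.095,0.077],"grip":0},
    {"slide":[-90,36,-15],"dr":[0,-0.145,0.118],"grip":0},
    {"slide":[-120,52,-21],"dr":[0,-0.193,0.157],"grip":0},
    {"slide":[-150,68,-26],"dr":[0,-0.24,0.196],"grip":0},
    {"slide":[-180,84,-31],"dr":[0,-0.289,0.236],"grip":0},
    {"slide":[-208,100,-36],"dr":[0,-0.334,0.272],"grip":0},
    {"slide":[-233,115,-40],"dr":[0,-0.374,0.305],"grip":0},
    {"slide":[-252,126,-43],"dr":[0,-0.404,0.33],"grip":0},
    {"slide":[-264,133,-45],"dr":[-0.002,-0.423,0.345],"grip":0},
    {"slide":[-268,135,-46],"dr":[-0.003,-0.43,0.351],"grip":0},
    {"slide":[-268,135,-46],"dr":[-0.003,-0.43,0.351],"grip":0},
    {"slide":[-268,135,-46],"dr":[-0.003,-0.43,0.351],"grip":0}
  ]
}}

```text
t: 21.0
ee_pos: [0.4026, 0.3113, 0.1297]
orientation: [-50.0, 0.1, -18.3]
ft_force: [-0.2, -0.1, -1.9]
gripper_width: 0.0609
```

Run:
```python
from fit import *
from scipy.optimize import least_squares
o=log()
for n in('side','top'):
    im,d=bot.capture(n); P=cloud(n,d); hsv=cv2.cvtColor(im,cv2.COLOR_BGR2HSV)
    b={'side':(190,130,390,330),'top':(60,150,260,330)}[n]
    cv2.imwrite(f'pics/p{n}.png',cv2.resize(im[b[1]:b[3],b[0]:b[2]],None,fx=3,fy=3,interpolation=cv2.INTER_CUBIC))
    w=(np.hypot(P[...,0]-.3946,P[...,1]-.302)<.045)&(hsv[...,1]<60)&(P[...,2]>.165); q=P[w]
    A=np.c_[q[:,:2]-[.3946,.302],np.ones(len(q))]; c=np.linalg.lstsq(A,q[:,2],rcond=None)[0]
    f=lambda p:np.hypot(q[:,0]-p[0],q[:,1]-p[1])-p[2]
    s=least_squares(f,[.3946,.302,.031],loss='soft_l1',f_scale=.002); print(n,'rim',len(q),'plane',c.round(3),'circle',s.x.round(4),q[:,2].max().round(4))
    # mat pixels
    m=(P[...,2]<.012)&(P[...,2]>-.006)&(np.hypot(P[...,0]-.40,P[...,1]-.295)<.09)&(hsv[...,2]>170)&(hsv[...,0]<20)
    # cork by colour: plot
    r=onz(n,np.argwhere(m)[:,::-1],.004); print(' mat',len(r),cv2.minEnclosingCircle(r[:,:2].astype(np.float32)), r.mean(0).round(4))
    # initial mask from picture 0
```

```text
t 21.0 q [  0.7   5.7 128.   56.   47.1 -21. ] p [0.4026 0.3113 0.1297] rpy [-50.03   0.06 -18.32] F [-0.22 -0.13 -1.89] w 0.0609
side rim 445 plane [-0.266 -0.574  0.176] circle [0.3947 0.2976 0.0347] 0.2342
 mat 1107 ((0.40701690316200256, 0.3046112358570099), 0.05686179921030998) [0.4078 0.312  0.004 ]
top rim 186 plane [-0.275 -0.712  0.182] circle [0.397  0.2939 0.0342] 0.2366
 mat 39 ((0.42125266790390015, 0.32082873582839966), 0.05724810063838959) [0.4251 0.3468 0.004 ]
```

View pics/pside.png

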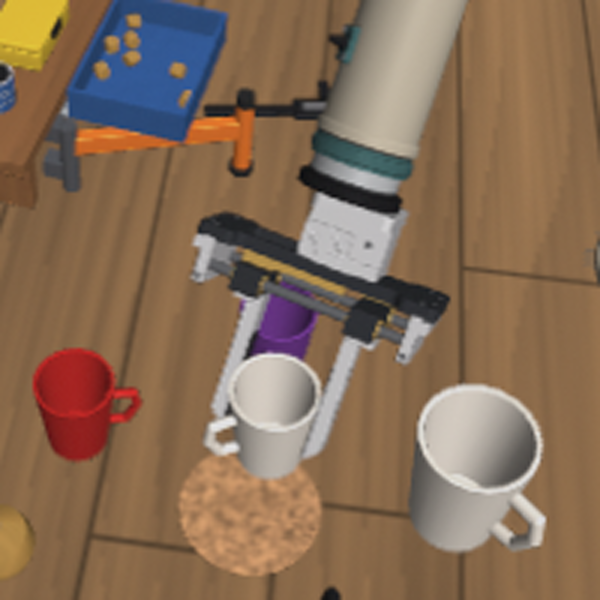

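View pics/ptop.png

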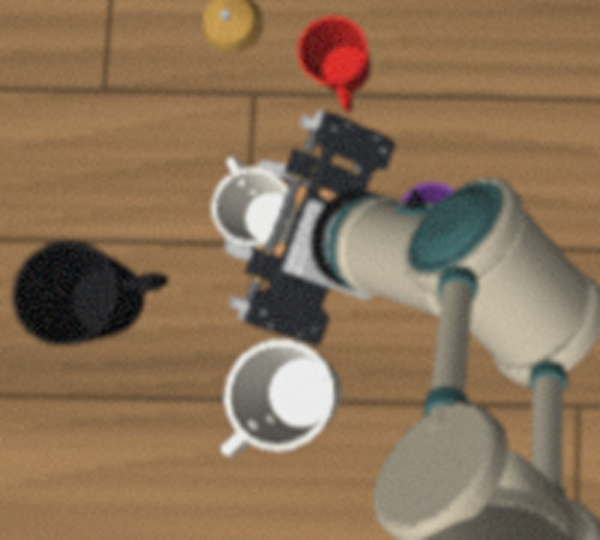

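All seven nuts are visible in the tray, at side-crop (134,20), (131,38), (111,44), (132,58), (101,70), (178,70), (185,98). The mat centre measures (0.407,0.304). Before setting the mug down I'll check for any slip or tilt in the grip by fitting the cone model to the depth.

```bash
cat > mugfit.py <<'E'
from fit import *
from scipy.spatial import cKDTree
def model():
    pts=[]
    th=np.linspace(0,2*np.pi,120,endpoint=False)
    for h in np.linspace(0,82,50):
        r=25+8*h/82
        pts+=[(r*np.cos(t),r*np.sin(t),h) for t in th]
        if h>5: pts+=[((r-3.5)*np.cos(t),(r-3.5)*np.sin(t),h) for t in th]
    for r in np.linspace(29.5,33,4): pts+=[(r*np.cos(t),r*np.sin(t),82) for t in th]
    for r in np.linspace(0,22,10): pts+=[(r*np.cos(t),r*np.sin(t),5) for t in th]
    return (np.array(pts)-[0,0,50])/1000
MOD=cKDTree(model())
def mugfit(o,clouds,tool=True,c0=None):
    T=R.from_euler('xyz',o['orientation'],degrees=True); G=o['ee_pos']-.019*T.apply([0,1,0]) if c0 is None else c0
    Q=[]
    for P,hsv in clouds:
        q=P.reshape(-1,3); s=hsv.reshape(-1,3); m=np.isfinite(q).all(1)&(s[:,1]<55)&(s[:,2]>90); q=q[m]
        l=T.inv().apply(q-G); k=(np.linalg.norm(q-G,axis=1)<.065)&(q[:,2]>.02 if not tool else True)
        if tool: k&=(np.abs(l[:,0])<.025)
        Q.append(q[k])
    Q=np.vstack(Q)
    def f(x):
        A=R.from_rotvec([x[3],x[4],0]); d,_=MOD.query(A.inv().apply(Q-G-x[:3])); return d*1000
    best=None
    for a in (-.15,0,.15):
        for b in (-.15,0,.15):
            s=least_squares(f,[0,0,0,a,b],loss='soft_l1',f_scale=1.5,diff_step=1e-3,x_scale=[.01,.01,.01,.1,.1])
            if best is None or s.cost<best.cost: best=s
    s=best; ax=R.from_rotvec([s.x[3],s.x[4],0]).apply([0,0,1]); foot=G+s.x[:3]-.05*ax
    print('n',len(Q),'med res mm',np.median(s.fun).round(2),'G shift',(s.x[:3]*1000).round(1),'axis',ax.round(3),'tilt',np.degrees(np.arccos(ax[2])).round(1),'foot',foot.round(4)); return s
E
python3 - <<'E'
from mugfit import *
o=bot.get_obs(); C=[]
for n in('side','top'):
    im,d=bot.capture(n); C.append((cloud(n,d),cv2.cvtColor(im,cv2.COLOR_BGR2HSV))); 
for c in C: mugfit(o,[c])
mugfit(o,C)
C0=[(cloud(n,np.load(f'{n}0_d.npy')),cv2.cvtColor(cv2.imread(f'pics/{n}0.png'),cv2.COLOR_BGR2HSV)) for n in('side','top')]
print('initial check'); mugfit(o,C0,False,np.array([.3946,.302,.054]))
E
```

```text
n 870 med res mm 1.06 G shift [ 0.6  4.  -2.5] axis [ 0.01  -0.016  1.   ] tilt 1.1 foot [0.3996 0.3044 0.0924]
n 426 med res mm 0.95 G shift [-0.2 -0.5 -2.1] axis [0.014 0.013 1.   ] tilt 1.1 foot [0.3986 0.2985 0.0929]
n 1296 med res mm 1.07 G shift [-0.2  0.6 -1.9] axis [0.015 0.001 1.   ] tilt 0.8 foot [0.3986 0.3002 0.093 ]
initial check
n 1099 med res mm 1.09 G shift [1.  0.7 2.8] axis [-0.015 -0.016  1.   ] tilt 1.3 foot [0.3964 0.3035 0.0069]
```

The mug is upright within about 1° and has not slipped: the foot is 37 mm below the TCP, as at the grasp. Lowering it onto the mat, slightly nearer the mat's centre.

Run:
```python
from mugfit import *
o=bot.get_obs(); T=tilt(72,-50); print(o['ee_pos'],o['ft_force'])
for z in (.1,.07,.05,.045,.043,.041): print(z,[v.round(3) for v in rel([.407,.3145,z],T,o)])
```

```text
[0.40334383 0.31138787 0.13060006] [-0.37685732  0.00193962 -1.23173002]
0.1 [array([  2.452,  26.08 , -16.531]), array([-0.   , -0.003,  0.005])]
0.07 [array([  2.412,  49.059, -35.816]), array([-0.   , -0.003,  0.005])]
0.05 [array([  2.386,  64.379, -48.673]), array([-0.   , -0.003,  0.005])]
0.045 [array([  2.379,  68.209, -51.888]), array([-0.   , -0.003,  0.005])]
0.043 [array([  2.376,  69.741, -53.173]), array([-0.   , -0.003,  0.005])]
0.041 [array([  2.374,  71.273, -54.459]), array([-0.   , -0.003,  0.005])]
```

Request:
{"api": "move_arm", "payload": {
  "plan": [
    {"slide":[1,13,-8],"dr":[0,0,0.005],"grip":0},
    {"slide":[2,26,-16],"dr":[0,0,0.005],"grip":0},
    {"slide":[2,38,-26],"dr":[0,0,0.005],"grip":0},
    {"slide":[2,49,-36],"dr":[0,0,0.005],"grip":0},
    {"slide":[2,58,-43],"dr":[0,0,0.005],"grip":0},
    {"slide":[2,64.5,-48.5],"dr":[0,0,0.005],"grip":0},
    {"slide":[2,68,-52],"dr":[0,0,0.005],"grip":0},
    {"slide":[2,70,-53],"dr":[0,0,0.005],"grip":0},
    {"slide":[2,70,-53],"dr":[0,0,0.005],"grip":0}
  ]
}}

```text
t: 21.95
ee_pos: [0.4064, 0.3153, 0.0424]
orientation: [-50.0, 0.2, -18.1]
ft_force: [0.5, -0.8, -2.9]
gripper_width: 0.0607
```

Run:
```python
from mugfit import *
o=log(); C=[]
for n in('side','top'):
    im,d=bot.capture(n); C.append((cloud(n,d),cv2.cvtColor(im,cv2.COLOR_BGR2HSV))); 
mugfit(o,C); log()
```

```text
t 21.95 q [  1.2  16.8 134.5  73.1  39.4 -43.9] p [0.4064 0.3153 0.0424] rpy [-50.02   0.21 -18.1 ] F [ 0.52 -0.79 -2.87] w 0.0607
n 1117 med res mm 1.21 G shift [ 0.1  0.6 -2.1] axis [0.031 0.004 0.999] tilt 1.8 foot [0.4012 0.3041 0.0048]
t 22.05 q [  1.3  16.7 134.5  73.1  39.4 -43.9] p [0.4065 0.3155 0.0429] rpy [-49.99   0.15 -18.07] F [-0.73  0.38 -1.1 ] w 0.0608
```

Request:
{"api": "move_arm", "payload": {
  "plan": [
    {"slide":[0,0.8,-0.6],"dr":[0,0,0],"grip":0},
    {"slide":[0,1.5,-1.3],"dr":[0,0,0],"grip":0},
    {"slide":[0,1.5,-1.3],"dr":[0,0,0],"grip":0}
  ]
}}

```text
t: 22.3
ee_pos: [0.4064, 0.3159, 0.0414]
orientation: [-49.9, 0.1, -18.0]
ft_force: [-0.9, -2.4, 4.4]
gripper_width: 0.0607
```

Run:
```python
from h import *
log()
```

```text
t 22.3 q [  1.3  17.  134.6  73.7  39.3 -44.6] p [0.4064 0.3159 0.0414] rpy [-49.91   0.14 -18.05] F [-0.94 -2.38  4.35] w 0.0607
```

Contact made (Fz swung from about -1.5 to +4.4 N). Releasing and retreating.

Request:
{"api": "move_arm", "payload": {
  "plan": [
    {"slide":[0,0,0],"dr":[0,0,0],"grip":75},
    {"slide":[0,0,0],"dr":[0,0,0],"grip":85},
    {"slide":[0,0,0],"dr":[0,0,0],"grip":100},
    {"slide":[0,0,0],"dr":[0,0,0],"grip":100},
    {"slide":[0,0,0],"dr":[0,0,0],"grip":100},
    {"slide":[0,0,0],"dr":[0,0,0],"grip":100},
    {"slide":[0,-15,0],"dr":[0,0,0],"grip":100},
    {"slide":[0,-40,0],"dr":[0,0,0],"grip":100},
    {"slide":[0,-70,0],"dr":[0,0,0],"grip":100},
    {"slide":[0,-105,0],"dr":[0,0,0],"grip":100},
    {"slide":[0,-140,0],"dr":[0,0,0],"grip":100},
    {"slide":[0,-180,0],"dr":[0,0,0],"grip":100},
    {"slide":[0,-210,0],"dr":[0,0,0],"grip":100},
    {"slide":[0,-220,0],"dr":[0,0,0],"grip":100},
    {"slide":[0,-220,0],"dr":[0,0,0],"grip":100}
  ]
}}

```text
t: 23.55
ee_pos: [0.3641, 0.1792, 0.2108]
orientation: [-50.1, -0.1, -18.2]
ft_force: [-0.0, 0.2, 0.0]
gripper_width: 0.0942
```

Run:
```python
from mugfit import *
o=log(); C=[]
for n in('side','top'):
    im,d=bot.capture(n); C.append((cloud(n,d),cv2.cvtColor(im,cv2.COLOR_BGR2HSV))); cv2.imwrite(f'pics/q{n}.png',im)
    P=C[-1][0]; hsv=C[-1][1]; x,y,z=P[...,0],P[...,1],P[...,2]
    k=(hsv[...,2]<70)&(z>.085)&(z<.12)&(x>.4)&(x<.5)&(y>-.12)&(y<0); q=P[k]; print('cap',len(q),q.mean(0).round(4) if len(q) else '')
    b=(hsv[...,0]>100)&(hsv[...,0]<120)&(hsv[...,1]>150)&(x>.45)&(x<.65)&(y<.0)&(y>-.22)&(z<.09)&(z>.06); q=P[b]; print('floor',q.mean(0).round(4),np.linalg.lstsq(np.c_[q[:,:2]-q[:,:2].mean(0),np.ones(len(q))],q[:,2],rcond=None)[0].round(3))
mugfit(o,C,False,np.array([.401,.304,.054]))
im=cv2.imread('pics/qside.png'); cv2.imwrite('pics/qc.png',cv2.resize(im[70:330,150:390],None,fx=2.3,fy=2.3,interpolation=cv2.INTER_CUBIC))
```

```text
t 23.55 q [-25.4  -5.3 123.8  41.8  72.8 -24.2] p [0.3641 0.1792 0.2108] rpy [-50.06  -0.11 -18.2 ] F [-0.04  0.15  0.04] w 0.0942
cap 34 [ 0.4564 -0.0669  0.1013]
floor [ 0.5553 -0.1193  0.0781] [0.016 0.005 0.078]
cap 19 [ 0.4565 -0.0715  0.1044]
floor [ 0.5576 -0.1143  0.0777] [ 0.019 -0.008  0.078]
n 1096 med res mm 1.05 G shift [1.2 0.8 2.2] axis [ 0.002 -0.004  1.   ] tilt 0.2 foot [0.4021 0.305  0.0062]
```

View pics/qc.png

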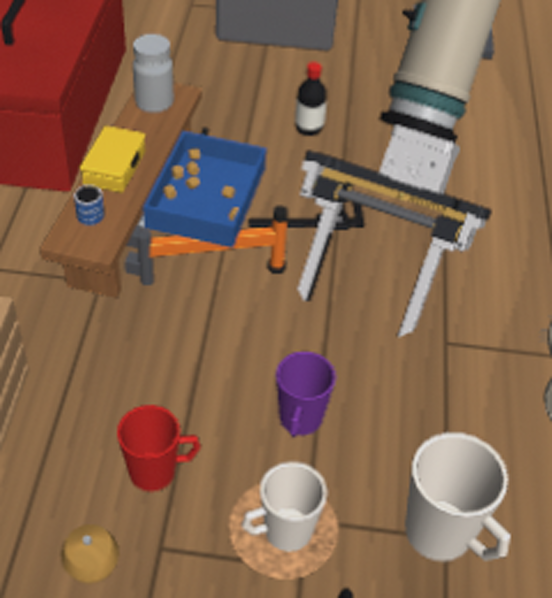

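View pics/qtop.png

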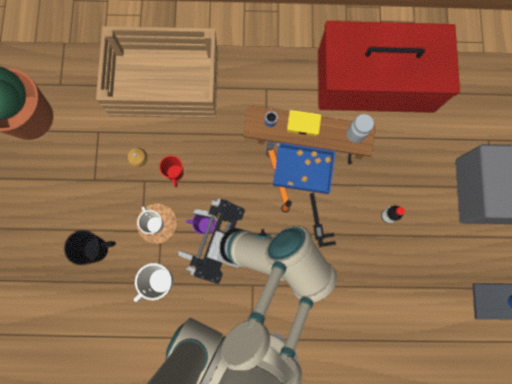

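Everything is in place: seven nuts in the level tray, the leg's cap unchanged at (0.456,-0.069), the mug standing upright on the mat with nothing in it, and the other things unmoved. Handing in.

Run:
```python
from station import bot
import cv2,numpy as np
a=cv2.imread('pics/top0.png').astype(int);b=cv2.imread('pics/qtop.png').astype(int)
d=np.abs(a-b).max(2)
for k,(u,v,r) in dict(lube=(393,213,14),bell=(136,157,12),red=(171,168,16),canister=(361,127,16),spacers=(270,118,9),caliper=(320,222,18),bigmug=(153,282,22),black=(88,246,26)).items(): print(k,d[v-r:v+r,u-r:u+r].mean().round(1),d[v-r:v+r,u-r:u+r].max())
print(bot.close_job())
```

```text
lube 3.8 14
bell 3.4 13
red 4.5 24
canister 3.2 11
spacers 3.7 15
caliper 6.9 99
bigmug 2.8 11
black 5.5 29
the job is handed in; nothing more can be done
None
```

Run:
```python
import cv2,numpy as np
a=cv2.imread('pics/top0.png');b=cv2.imread('pics/qtop.png')
c=[cv2.resize(x[185:260,280:350],None,fx=5,fy=5,interpolation=cv2.INTER_CUBIC) for x in(a,b)]
cv2.imwrite('pics/cal.png',np.hstack(c))
```

```text
(no output)
```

View pics/cal.png

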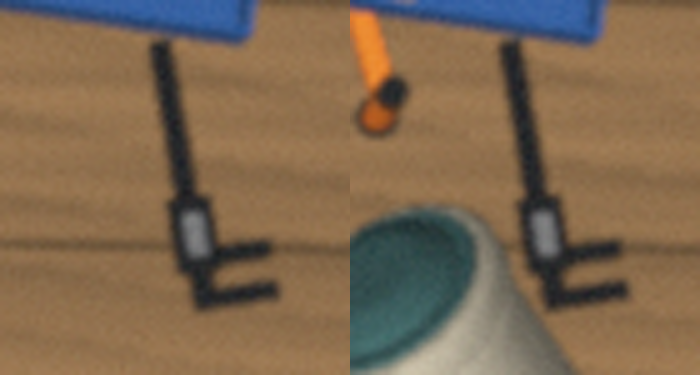

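The tray is ready and the job is handed in at about 24 s of the 72 s allowed; the hand-in gives no verdict. I swung the orange leg to its stop under the tray first. I then poured the nuts from the small white mug into the tray and stood the mug back on its cork mat.

**Last checks before handing in:**
- **Leg:** I pushed it until the force rose to 8.5 N. Its post measured (0.456, -0.069) m before and after the pour, against (0.456, -0.071) m expected at 2.0 rad.
- **Nuts:** all seven are visible in the tray, and the mug is empty.
- **Tray:** it is level within about 1°.
- **Mug:** it stands upright (0.2° tilt in the fit), about 5 mm from the mat's centre. It was about 13 mm off-centre at the start.
- **Other things on the bench and ledge:** before and after pictures match. The one difference, around the caliper, was the robot's arm passing into that part of the picture; I confirmed that by viewing it after handing in.
- **Disagreement:** the mug fit put its foot 6 mm above the bench, where the mat is 4 mm thick. The same fit read 7 mm at the start, so I take this as measurement bias.

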